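# Fit a fresh blade to the frost scraper

## Task

Fit the fresh steel blade to the frost scraper head that is held in the vice: lay it flat on the bed with its notch over the brass locating pin and slide it gently back until it is fully home, flat and square against the shoulder. Feel for the pin with light finger pressure and never force the blade. Then swing the clamp plate down flat onto the blade and let go, leaving everything else on the bench where it is.

Things in the scene. Friction and masses are not known exactly. Their poses are not given: they have to be found in the camera images.
- blade_mid (a point): Centre (half-way up) of the fresh blade: bright steel plate 120 mm long, 44 wide, 5 thick, 130 to 200 g, lying flat. x points along it to its cutting edge (60 mm from here, last 12 mm bevelled), z up. Hold it across its 44 mm width, about 32 mm from here towards the edge: that part stays outside the holder.
- blade_tail (a point): Middle of the blade's tail end, half-way up: 60 mm behind blade_mid, same axes. Here is the open notch, on the centre line: 6.5 mm wide and 15 mm deep, square-cut.
- blade: The fresh blade as a whole: origin at the middle of its underside, 2.5 mm under blade_mid.
- carton: White carton with an orange stripe that the fresh blade lies on, fixed to the bench: 100 mm long (x), 34 wide, 30 high; the blade overhangs its sides by about 5 mm each. Origin at the middle of its underside.
- vice: Grey bench vice gripping the scraper head; none of it moves. Origin on the bench 105 mm under the seat point, same axes. Its jaws, 92 mm high, are all under the bed; ahead of the bed (80 mm or more forward of the seat) there is free space down to 20 mm. A 30 mm wide handle socket sticks out 84 mm behind the seat, just below bed height.
- seat (a point): On the bed of the scraper head, 105 mm above the bench, at the middle of the front face of the back shoulder. x points forward, as the fitted blade's edge must; y across, z up. The bed is level and plain, 68 mm wide, and ends 72 mm forward of here. Shoulder 64 mm wide, 4.5 high, rigid. Home: blade flat on the bed, pin in its notch, tail square against the shoulder, front 48 mm overhanging.
- pin_slot (a point): Middle of the cross slot in the bed, 9 mm forward of the seat point, same axes. The rigid brass locating pin, 5 mm square and 4.5 mm high, is set fast in this slot, anywhere up to 10 mm to either side of here: its place is not measured. The notch fits it with 0.75 mm of play each side, and the fitted blade is off centre by as much as the pin.
- clamp (a joint): Angle of the clamp plate in rad: 0 = flat on a blade that is home (-0.05 with no blade); 1.35 to 1.7 = standing open, as at the start. Stiff hinge: it stays where it is left and takes about 2 N at the tab to move.
- clamp_hinge (a point): Middle of the clamp plate's hinge axis, 16 mm behind and 9 mm above the seat point, same axes; the axis runs along y. The plate is 46 mm wide, 4 thick, reaches 58 mm from the axis, then a 26 mm wide orange tab to 71 mm. Closed it points along +x; open it stands up, and its tab swings forward and down in closing.
- clamp_tab (a point): Middle of the orange thumb tab on the clamp plate's outer face (the upper one when closed, turned to the seat's -x when open), 64.5 mm from the hinge axis. x points out along the plate, z out of the outer face.
- worn_blade: Bystander: the worn, rust-brown blade of the same shape, lying flat on the bench; origin under its centre. Leave alone.
- reagent_box_a: Bystander: white carton 100 x 70 x 60 mm with a green stripe. Leave alone.
- reagent_box_b: Bystander: white carton 80 x 60 x 50 mm with an orange stripe. Leave alone.
- reagent_bottle: Bystander: white bottle, 48 mm across, 90 mm high. Leave alone.
- screwdriver: Bystander: screwdriver 190 mm long with a black handle. Leave alone.
- scraper_handle: Bystander: the scraper's detached handle, 220 mm long, 33 mm thick, with a rubber grip. Leave alone.
- thermometer: Bystander: round white dial thermometer, 64 mm across, 20 mm high. Leave alone.

How it is judged (in metres and radians):
On the way:
1. the blade lies home in the holder, notch over the pin, with the clamp plate still open (x of blade_tail in the frame of seat between -0.002 and 0.0015 m and y of blade_tail in the frame of seat between -0.0125 and 0.0125 m and z of blade_tail in the frame of seat between 0.001 and 0.0036 m and angle between the x axis of blade_mid and the x axis of seat, either way round below 0.04 rad and angle between blade_mid's own z axis and vertical below 0.04 rad and value of joint clamp above 0.6 rad), for 0.2 s.
At the end, for the whole second after the job is handed in: The blade lies flat on the bed (1 mm, 0.04 rad), its tail within 1.5 mm of the shoulder with the pin in its notch, square within 0.04 rad, within 12.5 mm of the bed's centre line; the clamp plate is down on it (under 0.05 rad); all at rest and released (x of blade_tail in the frame of seat between -0.002 and 0.0015 m and y of blade_tail in the frame of seat between -0.0125 and 0.0125 m and z of blade_tail in the frame of seat between 0.001 and 0.0036 m and angle between the x axis of blade_mid and the x axis of seat, either way round below 0.04 rad and angle between blade_mid's own z axis and vertical below 0.04 rad and value of joint clamp below 0.05 rad and velocity of joint clamp below 0.05 rad/s and linear speed of blade below 0.01 m/s); the robot touches nothing.
It fails at once if while being laid and slid home (clamp plate not yet closed) the blade is pressed on the bed, pin and shoulder with more than 20 N (contact force between blade and vice above 20 N and value of joint clamp above 0.3 rad).
It fails at once if a bystander is moved more than 20 mm (distance of any of worn_blade, reagent_box_a, reagent_box_b, reagent_bottle, screwdriver, scraper_handle, thermometer from where it was at the start of the episode above 0.02 m).
It also fails if it takes over 69 s, if anything falls off the work surface, if the arm or the gripper's body presses on something with over 40 N, if the wrist force passes 120 N, or if a joint passes its speed limit or range.

## Robot

A 7-joint arm with a two-finger parallel gripper is mounted at the origin on the work surface. World frame = base frame: x ahead of the robot, y to its left, z up, the work surface at z = 0. Lengths are in mm, angles in degrees, forces in N, time in s.
With the tool pointing down it reaches from about 425 to 925 mm from the base axis. Payload 6.8 kg.
Tool frame: the origin (TCP) lies between the finger pads; the fingertips stand 8 mm ahead of it and the grasp point (between the pads) lies 11 mm behind it; z points along the fingers, y is the direction in which the jaws open and shut (so a half turn about z gives the same grasp; the last joint's range is limited). The gripper opens to 88 mm and grips with 3 to 60 N. Pads are 20 mm wide; open, the fingers measure 115 mm over their backs; the gripper's body (75 mm by 178 mm) begins 61 mm behind the grasp point.
Start: joints at [65.14, 27.33, 1.283, 89.118, -0.659, 63.558, -4.761], TCP at [216.054, -639.506, 230.664] pointing down, gripper open.
Joint ranges: [-169.35, 169.35], [-19.33, 120.38], [-80.79, 83.38], [13.8, 139.57], [-78.32, 258.32], [9.67, 109.79], [-169.56, 169.56]. Speed limits (degrees/s): [136.94, 136.94, 180, 180, 180, 180, 180].

## Interface

Orientations are given as [roll, pitch, yaw] about the fixed x, y, z axes, in that order (R = Rz(yaw) Ry(pitch) Rx(roll)).
In Python, from workcell import sensors, viewer, workorder, nets gives the robot as it stands.
- The arm moves only by the shell command python3 -m handwheel 'ROWS'. ROWS is JSON, a list of rows, each an object with "delta_pos": the shift along the tool's x, y, z scaled (see below), a list of three; "twist": the turn, a rotation vector about the tool's x, y, z scaled (see below), a list of three; "jaw": the closure, from 0 (fully open) to 1 (shut). A call has 1 to 12 rows; each row shifts and turns the commanded pose from where the row before left it, along the tool's axes as they then stand; what a row does not reach is not made up. The controller multiplies each number of a shift by 5 cm and each number of a turn by 0.12 rad. A row lasts 1/10 s, in which the tool goes at most 50 mm and 8.59 degrees, less where a joint would pass 70% of its speed; a pose out of reach is approached as far as the arm can. A call with a number of a shift or a turn outside -1 to 1 is refused whole. A call with a gripper value outside its range is refused whole. The fingers move at their own pace and stop on an object; the grip force is fixed at half the most. Time passes only in rows, so rows that do not move let the fingers close. It gives the time, the measured TCP pose, the force and the opening at its end, in the units of the state.
- sensors.state(): the state, without advancing time (a new reading comes with each control period).
- viewer.grab_frame(name): name is "side" or "top" or "wrist"; returns the picture (384x512x3 uint8, red, green, blue); there is no depth.
- viewer.camera_model(name): a dict with "fx", "fy", "cx", "cy" (pixels), "k1" (the pictures are not rectified: a ray, as slopes to the right and down, at radius r is drawn at 1 + k1 r^2 times it, then the intrinsics apply), "rvec" (rotation vector, rad) and "tvec" (3), from world to camera coordinates, as OpenCV has them; the wrist camera has in their place "tool_from_camera" (4x4, takes a point from camera to tool coordinates, whose origin is the TCP and whose axes are the flange's). Camera axes: x right, y down, z forward; pixel columns grow to the right and rows downward; lengths in mm; the calibration is good to about 2 mm. A picture is of the moment at which its call begins: read the wrist's pose just before it. camera_model takes no time and is no camera call.
- workorder.job_done(): hands the job in, once; it reports no verdict.
Trained networks look in the newest picture that a camera, given by its name, has taken for a name from the list of things; names that differ only in an ending like _2 or _b are one class to them, and where a whole thing is asked for, a point or a joint stands for the part that bears it (a point fixed in the world has none). Each returns a list of dicts, best first, with "confidence" (0 to 1); they miss things now and then, are a little off and sometimes report something else, mostly with a low value. They report only what shows in the picture. A call takes as long as a camera call.
- nets.trace(camera, target): "mask" (384x512 bool, what is visible of it) and "bbox" ([left, top, right, bottom] in pixels, round what is visible of it).
- nets.place_of(camera, target): "uv" ([column, row] in pixels: a listed point, or the origin of a listed thing).
The state is a dict: "clock": time; "q": joint angles; "qvel": joint speeds; "joint_efforts": joint torques, N m; "eef_pos": TCP position; "ee_rot": TCP orientation; "wrist_force": force on the tool from outside, world axes, zero at the start; "wrist_torque": the same for the moment, N m; "grip_width": finger opening in mm.
Only numpy, scipy, OpenCV 4.12 (cv2) and the standard library are available. Lean on these libraries where they do the work, as an engineer would, in place of code of your own. Each camera call takes 0.05 s, during which the arm holds its last target.

## Working session

There is one attempt and no reset: what is moved stays moved. The work goes in short steps, Python scripts to look and compute and a shell command to move; the robot and the scene stay as the last step left them, time stands still between calls to the robot, and variables do not carry over. Pictures are saved under pics/ and viewed, and the job is handed in when it is done.

```bash
ls; mkdir -p pics
python3 - <<'E'
from workcell import sensors, viewer
import cv2
s=sensors.state()
for k,v in s.items(): print(k,v)
for c in ["side","top","wrist"]:
    im=viewer.grab_frame(c); cv2.imwrite(f"pics/{c}0.png",im[:,:,::-1])
    print(c,viewer.camera_model(c))
E
```

```text
pics
clock 0.0
q [65.14058544 27.37666035  1.27911978 89.1762831  -0.6568836  63.55913835
 -4.76059846]
qvel [-0.04269461 -0.12321514  0.04270983 -0.02501389 -0.02494624 -0.00985173
  0.02472409]
joint_efforts [ 1.04943098e-03 -5.82840550e+01  1.53539378e+00 -2.72603559e+01
 -5.42508869e-02  1.70021178e-02  1.74462984e-04]
eef_pos [ 215.83070132 -638.94895334  229.68627501]
ee_rot [-1.79895661e+02  9.20894904e-03  1.86693440e+01]
wrist_force [-0.37960762  0.58069611 -0.4013875 ]
wrist_torque [0.00203143 0.03081786 0.00891103]
grip_width 88.1711454988677
side {'fx': 407.67425352581785, 'fy': 407.67425352581785, 'cx': 254.61042361397304, 'cy': 187.7206115400068, 'k1': -0.017778457685602544, 'rvec': array([ 0.72105243, -2.40394566,  1.36105343]), 'tvec': array([404.65658703, 221.41949541, 914.95268372])}
top {'fx': 480.5990051557788, 'fy': 480.5990051557788, 'cx': 260.27621824942366, 'cy': 195.30486052220851, 'k1': -0.19593443454082313, 'rvec': array([ 2.14350134, -2.11912659,  0.16826202]), 'tvec': array([  -8.43848415,  480.95409704, 1484.79698236])}
wrist {'fx': 331.19255118573005, 'fy': 331.19255118573005, 'cx': 250.7846052208457, 'cy': 191.10985101151488, 'k1': 0.007531878492226624, 'tool_from_camera': array([[ 5.08616942e-04, -9.70386274e-01, -2.41557904e-01,
         6.61657023e+01],
       [ 9.99999870e-01,  4.84744356e-04,  1.58254424e-04,
         1.02131473e+00],
       [-3.64740899e-05, -2.41557953e-01,  9.70386394e-01,
        -1.54605703e+02],
       [ 0.00000000e+00,  0.00000000e+00,  0.00000000e+00,
         1.00000000e+00]])}
```

View pics/side0.png

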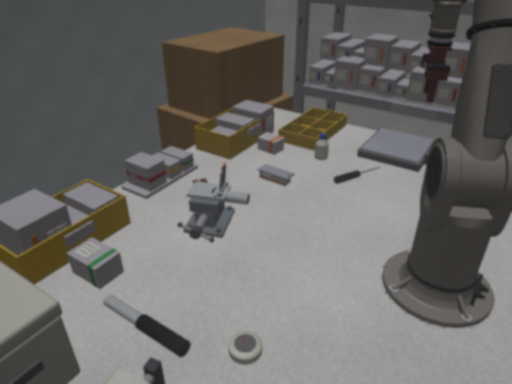

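View pics/top0.png

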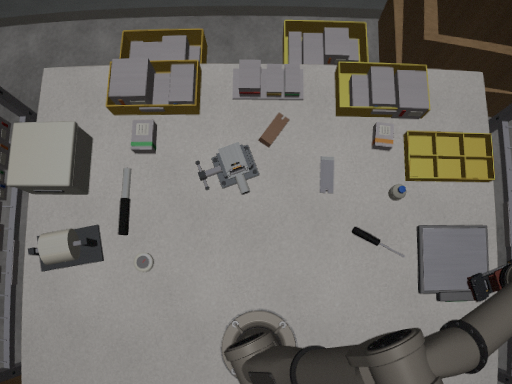

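View pics/wrist0.png

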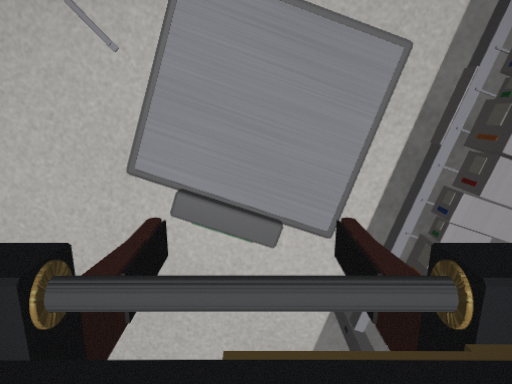

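```bash
cat > h.py <<'E'
import numpy as np, cv2
from scipy.spatial.transform import Rotation as Rn
from workcell import sensors, viewer, nets
def cam(name, st=None):
    m=viewer.camera_model(name)
    K=np.array([[m['fx'],0,m['cx']],[0,m['fy'],m['cy']],[0,0,1.]])
    if name=='wrist':
        st=st or sensors.state()
        T=np.eye(4);T[:3,:3]=Rn.from_euler('xyz',st['ee_rot'],degrees=True).as_matrix();T[:3,3]=st['eef_pos']
        W=T@m['tool_from_camera']   # world from cam
    else:
        R=cv2.Rodrigues(m['rvec'])[0];W=np.eye(4);W[:3,:3]=R.T;W[:3,3]=-R.T@m['tvec']
    return K,np.array([m['k1'],0,0,0.]),W
def proj(c,P):
    K,d,W=c;R=W[:3,:3].T;t=-R@W[:3,3]
    return cv2.projectPoints(np.array(P,float).reshape(-1,1,3),cv2.Rodrigues(R)[0],t,K,d)[0].reshape(-1,2)
def ray(c,uv):
    K,d,W=c
    p=cv2.undistortPoints(np.array(uv,float).reshape(-1,1,2),K,d).reshape(-1,2)
    r=np.c_[p,np.ones(len(p))]@W[:3,:3].T
    return W[:3,3],r
def onz(c,uv,z):
    o,r=ray(c,uv); return o+r*((z-o[2])/r[:,2:3])
def shot(name,fn=None,crop=None,scale=1):
    st=sensors.state(); im=viewer.grab_frame(name); c=cam(name,st)
    if fn:
        j=im
        if crop: l,t,r,b=crop; j=im[t:b,l:r]
        j=cv2.resize(j,None,fx=scale,fy=scale,interpolation=cv2.INTER_CUBIC)
        cv2.imwrite('pics/'+fn,j[:,:,::-1])
    return im,c
E
python3 - <<'E'
from h import *
for cn in ['top','side']:
    im,c=shot(cn,cn+'1.png',(180,110,350,210) if cn=='top' else (170,140,320,250),4)
    for n,z in [('blade_mid',32.5),('blade_tail',32.5),('carton',0),('vice',0),('seat',105),('pin_slot',105),('clamp_hinge',114),('clamp_tab',175)]:
        for r in nets.place_of(cn,n)[:2]: print(cn,n,np.round(r['uv'],1),round(r['confidence'],2),onz(c,[r['uv']],z).round(1))
print(sensors.state()['clock'])
E
```

```text
top blade_mid [326.9 171.5] 0.55 [[ 562.4 -216.8   32.5]]
top blade_tail [325.3 191.6] 0.75 [[ 496.5 -210.8   32.5]]
top vice [235.4 168.9] 0.85 [[574.9  80.4   0. ]]
top vice [324.9 170.9] 0.23 [[ 571.5 -214.5    0. ]]
top seat [235.2 169.3] 0.64 [[550.2  74.4 105. ]]
top seat [327.7 191.5] 0.42 [[ 484.1 -208.9  105. ]]
top pin_slot [326.8 193.8] 0.66 [[ 477. -206.  105.]]
top pin_slot [233.7 163.8] 0.61 [[567.5  79.4 105. ]]
top clamp_hinge [236.1 167.9] 0.68 [[552.6  71.1 114. ]]
top clamp_hinge [236.4 165.1] 0.33 [[561.3  70.4 114. ]]
top clamp_tab [238.6 163.9] 0.54 [[550.9  60.3 175. ]]
side blade_mid [274.3 168.9] 0.75 [[ 558.  -226.6   32.5]]
side blade_mid [138.9 325. ] 0.33 [[448.6 459.2  32.5]]
side blade_tail [290.5 173.5] 0.8 [[ 498.9 -228.4   32.5]]
side carton [272.2 180.7] 0.77 [[ 552.6 -205.8    0. ]]
side carton [268.1 148.5] 0.74 [[ 691.6 -404.5    0. ]]
side vice [220.6 224.8] 0.76 [[544.8  78.6   0. ]]
side seat [216.4 186.7] 0.81 [[567.2  60.1 105. ]]
side seat [268.6 147.5] 0.49 [[ 579.  -223.2  105. ]]
side pin_slot [215.4 192.5] 0.97 [[551.1  84.8 105. ]]
side clamp_hinge [222.  188.4] 0.77 [[539.9  70.6 114. ]]
side clamp_hinge [271.2 149.4] 0.18 [[ 555.1 -199.7  114. ]]
side clamp_tab [268.6 149.5] 0.55 [[495.1 -85.7 175. ]]
side clamp_tab [243.1 351. ] 0.55 [[184.  483.9 175. ]]
1.05
```

View pics/top1.png

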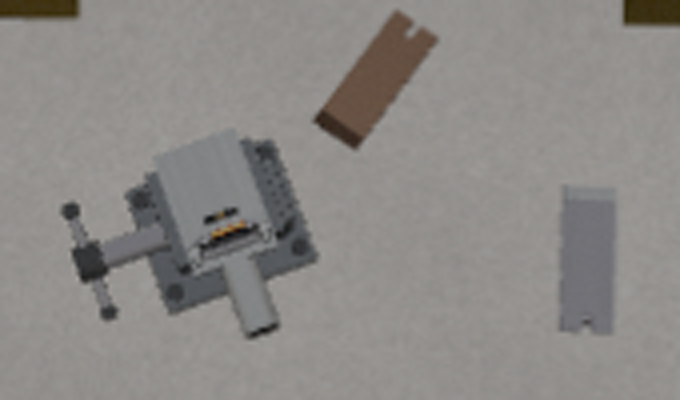

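View pics/side1.png

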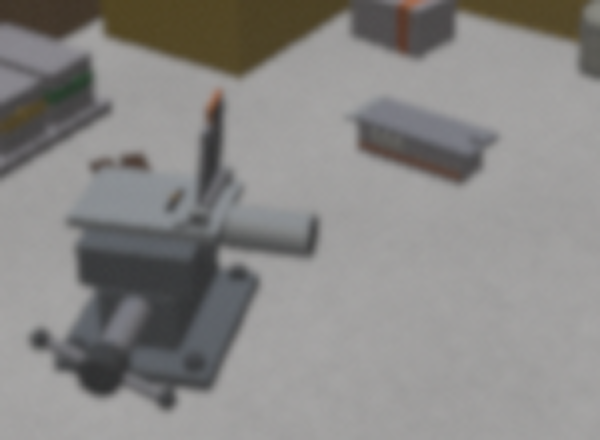

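```bash
cat >> h.py <<'E'
def plan(goal,yaw=None,n=None,st=None):
    st=st or sensors.state()
    R=Rn.from_euler('xyz',st['ee_rot'],degrees=True).as_matrix()
    d=R.T@(np.array(goal,float)-st['eef_pos'])/50
    n=n or int(np.ceil(np.abs(d).max()/0.9)) or 1
    print('rows',n,'each',np.round(d/n,3),'units total',np.round(d,3))
    if yaw is not None:
        G=Rn.from_euler('xyz',[180,0,yaw],degrees=True).as_matrix()
        print('twist total',np.round(Rn.from_matrix(R.T@G).as_rotvec()/.12,3))
def show(st=None):
    st=st or sensors.state()
    print(round(st['clock'],2),np.round(st['eef_pos'],2),np.round(st['ee_rot'],2),'F',np.round(st['wrist_force'],2),'T',np.round(st['wrist_torque'],3),'w',round(st['grip_width'],2))
E
python3 -c "
from h import *
plan([515,-217,150],-2)"
```

```text
rows 10 each [ 0.837 -0.609  0.161] units total [ 8.369 -6.092  1.613]
twist total [0.    0.    3.006]
```

```bash
python3 -m handwheel '[{"delta_pos":[0.7,-0.51,0.13],"twist":[0,0,0],"jaw":0},{"delta_pos":[0.7,-0.51,0.13],"twist":[0,0,0],"jaw":0},{"delta_pos":[0.7,-0.51,0.13],"twist":[0,0,0],"jaw":0},{"delta_pos":[0.7,-0.51,0.13],"twist":[0,0,0],"jaw":0},{"delta_pos":[0.7,-0.51,0.13],"twist":[0,0,0],"jaw":0},{"delta_pos":[0.7,-0.51,0.13],"twist":[0,0,0],"jaw":0},{"delta_pos":[0.7,-0.51,0.13],"twist":[0,0,0],"jaw":0},{"delta_pos":[0.7,-0.51,0.13],"twist":[0,0,0],"jaw":0},{"delta_pos":[0.7,-0.51,0.13],"twist":[0,0,0],"jaw":0},{"delta_pos":[0.7,-0.51,0.13],"twist":[0,0,0],"jaw":0},{"delta_pos":[0.7,-0.51,0.13],"twist":[0,0,0],"jaw":0},{"delta_pos":[0.7,-0.51,0.13],"twist":[0,0,0],"jaw":0}]'
python3 -m handwheel '[{"delta_pos":[0,0,0],"twist":[0,0,1],"jaw":0},{"delta_pos":[0,0,0],"twist":[0,0,1],"jaw":0},{"delta_pos":[0,0,0],"twist":[0,0,1],"jaw":0},{"delta_pos":[0,0,0],"twist":[0,0,0],"jaw":0},{"delta_pos":[0,0,0],"twist":[0,0,0],"jaw":0},{"delta_pos":[0,0,0],"twist":[0,0,0],"jaw":0}]'
python3 - <<'E'
from h import *
show()
im,c=shot('wrist','w1.png',None,1.5)
for n,z in [('blade_mid',32.5),('blade_tail',32.5),('carton',0)]:
        for r in nets.place_of('wrist',n)[:2]: print(n,np.round(r['uv'],1),round(r['confidence'],2),onz(c,[r['uv']],z).round(1))
for r in nets.trace('wrist','blade')[:1]:
    print(r['confidence'],r['bbox']); np.save('bm.npy',r['mask'])
    ct=cv2.findContours(r['mask'].astype(np.uint8),0,1)[0]; ct=max(ct,key=len)
    P=onz(c,ct.reshape(-1,2),35)[:,:2]
    print(cv2.minAreaRect(P.astype(np.float32)))
E
```

```text
clock: 2.25
eef_pos: [517.0, -213.8, 152.7]
ee_rot: [180.0, -0.0, 18.7]
wrist_force: [0.4, -0.3, 1.0]
grip_width: 87.8
clock: 2.85
eef_pos: [516.0, -215.3, 152.7]
ee_rot: [180.0, -0.0, -1.8]
wrist_force: [-0.2, -0.3, 0.8]
grip_width: 87.9
2.85 [ 516.04 -215.29  152.74] [ 1.80e+02 -1.00e-02 -1.84e+00] F [-0.24 -0.27  0.81] T [0.032 0.09  0.012] w 87.91
blade_mid [245.2 147.2] 0.64 [[ 551.7 -212.6   32.5]]
blade_tail [246.6 217. ] 0.88 [[ 491.  -211.6   32.5]]
0.59 [221.2, 72.8, 274.4, 218.2]
((552.1006469726562, -213.20852661132812), (44.24661636352539, 120.876953125), 87.82720184326172)
```

View pics/w1.png

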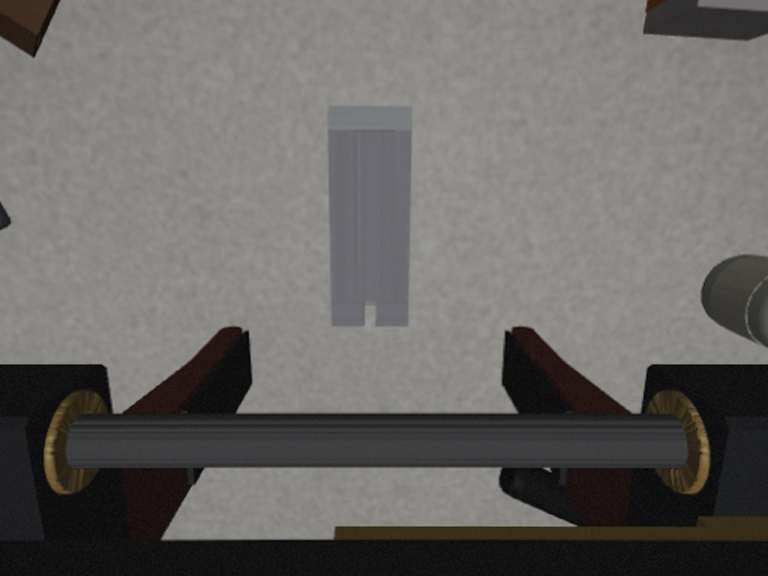

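```bash
python3 -m handwheel '[{"delta_pos":[0.16,-0.84,-0.47],"twist":[0,0,0],"jaw":0},{"delta_pos":[0.16,-0.84,-0.47],"twist":[0,0,0],"jaw":0},{"delta_pos":[0.16,-0.84,-0.47],"twist":[0,0,0],"jaw":0},{"delta_pos":[0.16,-0.84,0],"twist":[0,0,0],"jaw":0},{"delta_pos":[0.16,-0.84,0],"twist":[0,0,0],"jaw":0},{"delta_pos":[0.16,-0.84,0],"twist":[0,0,0],"jaw":0},{"delta_pos":[0.16,-0.84,0],"twist":[0,0,0],"jaw":0},{"delta_pos":[0,0,0],"twist":[0,0,-1],"jaw":0},{"delta_pos":[0,0,0],"twist":[0,0,-1],"jaw":0},{"delta_pos":[0,0,0],"twist":[0,0,-1],"jaw":0},{"delta_pos":[0,0,0],"twist":[0,0,0],"jaw":0},{"delta_pos":[0,0,0],"twist":[0,0,0],"jaw":0}]'
python3 - <<'E'
from h import *
show()
im,c=shot('wrist','w2.png',None,1.5)
np.save('w2.npy',im)
for n,z in [('seat',105),('pin_slot',105),('clamp_hinge',114),('clamp_tab',178)]:
        for r in nets.place_of('wrist',n)[:2]: print(n,np.round(r['uv'],1),round(r['confidence'],2),onz(c,[r['uv']],z).round(1))
E
```

```text
clock: 4.3
eef_pos: [582.1, 76.5, 223.1]
ee_rot: [-180.0, 0.0, 18.5]
wrist_force: [0.1, -0.6, 0.2]
grip_width: 88.0
4.3 [582.05  76.49 223.12] [-180.      0.     18.47] F [ 0.08 -0.63  0.19] T [-0.015  0.03  -0.02 ] w 88.02
seat [241.2 215.3] 0.96 [[557.7  76.  105. ]]
pin_slot [242.9 207.2] 0.75 [[565.1  76.8 105. ]]
clamp_hinge [241.2 238.3] 0.65 [[541.1  70.3 114. ]]
clamp_tab [238.3 283.2] 0.87 [[535.3  68.5 178. ]]
```

View pics/w2.png

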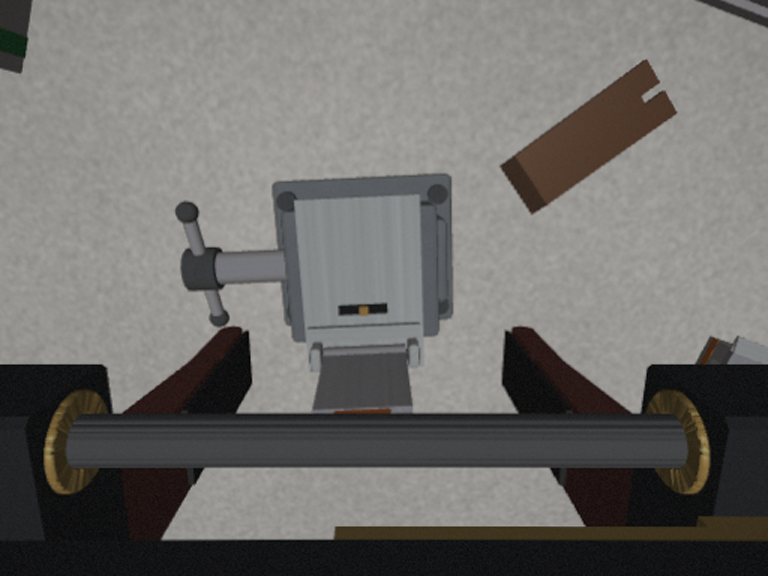

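Run:
```python
import numpy as np,cv2
im=np.load('w2.npy')[110:260,170:310]
cv2.imwrite('pics/w2z.png',cv2.resize(im,None,fx=5,fy=4,interpolation=cv2.INTER_CUBIC)[:,:,::-1])
im=np.load('w2.npy')[195:235,195:290]
cv2.imwrite('pics/w2y.png',cv2.resize(im,None,fx=8,fy=8,interpolation=cv2.INTER_CUBIC)[:,:,::-1])
```

```text
(no output)
```

View pics/w2z.png

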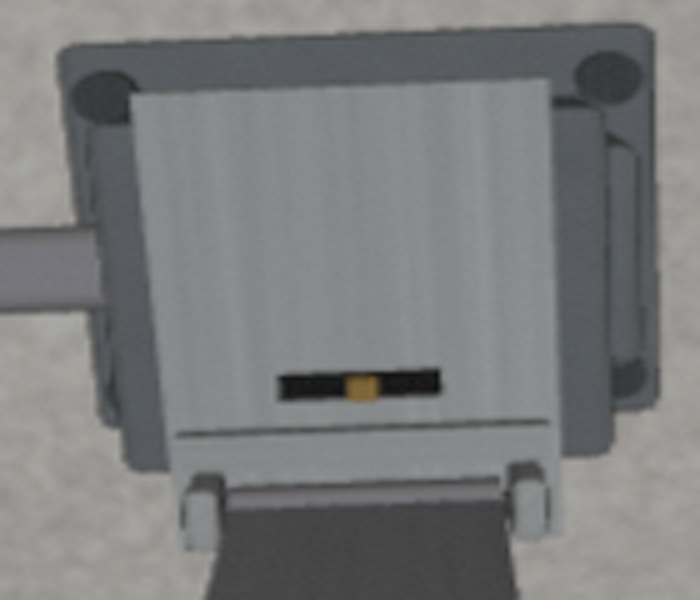

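View pics/w2y.png

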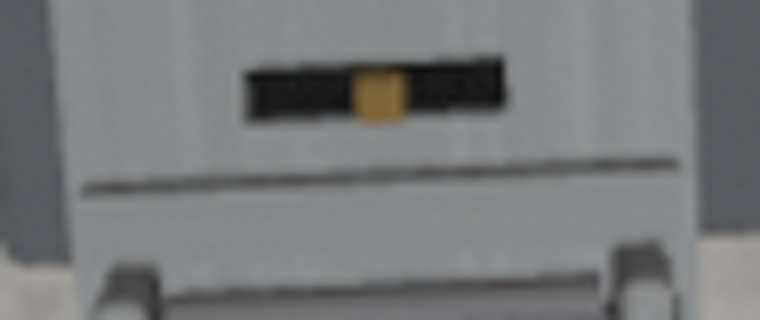

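Run:
```python
from h import *
st={'ee_rot':[-180,0,18.47],'eef_pos':np.array([582.05,76.49,223.12])}
c=cam('wrist',st)
P=onz(c,[(196.4,133.75),(203,217.5),(279.6,130),(280.6,215)],105)[:,:2];print(P.round(1))
for a,b in[(1,0),(3,2),(2,0),(3,1)]:
    d=P[b]-P[a];print(np.degrees(np.arctan2(d[1],d[0])).round(2),np.linalg.norm(d).round(1))
# slot
sl=onz(c,[(195+246/8,195+97/8),(195+504/8,195+85/8)],105);print(sl.round(1));d=sl[0]-sl[1];print('slot yaw',np.degrees(np.arctan2(d[1],d[0]))-90,np.linalg.norm(d),sl.mean(0))
sh=onz(c,[(195+80/8,195+190/8),(195+680/8,195+162/8)],107);d=sh[0]-sh[1];print('sh',sh.round(1),np.degrees(np.arctan2(d[1],d[0]))-90,np.linalg.norm(d),sh.mean(0))
pn=onz(c,[(195+381/8,195+84/8),(195+353/8,195+84/8),(195+408/8,195+84/8)],109.5);print('pin',pn.round(1),np.linalg.norm(pn[1]-pn[2]))
pm=P.mean(0);print(pm)
```

```text
[[612.3 132.1]
 [545.3 106.7]
 [636.6  69. ]
 [568.8  43.8]]
20.79 71.7
20.39 72.4
111.05 67.7
110.43 67.2
[[560.5  90.8 105. ]
 [570.5  65.  105. ]]
slot yaw 21.272476568605583 27.724392885243567 [565.51942753  77.9090275  105.        ]
sh [[545.5 104.7 107. ]
 [568.9  44.6 107. ]] 21.30349680330059 64.51727873836285 [557.22084261  74.60737715 107.        ]
pin [[567.8  77.8 109.5]
 [566.8  80.6 109.5]
 [568.7  75.1 109.5]] 5.800352679713302
[590.74467947  87.88589246]
```

```bash
python3 -m handwheel '[{"delta_pos":[0,0,0],"twist":[0,0,1],"jaw":0},{"delta_pos":[0,0,0],"twist":[0,0,1],"jaw":0},{"delta_pos":[0,0,0],"twist":[0,0,1],"jaw":0},{"delta_pos":[0.04,0.83,0],"twist":[0,0,0],"jaw":0},{"delta_pos":[0.04,0.83,0],"twist":[0,0,0],"jaw":0},{"delta_pos":[0.04,0.83,0.5],"twist":[0,0,0],"jaw":0},{"delta_pos":[0.04,0.83,0.5],"twist":[0,0,0],"jaw":0},{"delta_pos":[0.04,0.83,0.5],"twist":[0,0,0],"jaw":0},{"delta_pos":[0.04,0.83,0.5],"twist":[0,0,0],"jaw":0},{"delta_pos":[0.04,0.83,0.5],"twist":[0,0,0],"jaw":0},{"delta_pos":[0,0,0],"twist":[0,0,0],"jaw":0},{"delta_pos":[0,0,0],"twist":[0,0,0],"jaw":0}]'
python3 - <<'E'
from h import *
show(); plan([584.1,-214.4,21.5],-2.2)
im,c=shot('wrist','w3.png',None,1.5)
E
```

```text
clock: 5.75
eef_pos: [585.5, -215.0, 97.4]
ee_rot: [-180.0, 0.1, -2.1]
wrist_force: [0.9, 1.7, 0.0]
grip_width: 88.0
5.75 [ 585.46 -215.01   97.36] [-1.7998e+02  8.0000e-02 -2.1300e+00] F [0.87 1.68 0.02] T [ 0.054 -0.01   0.041] w 87.97
rows 2 each [-0.013 -0.005  0.759] units total [-0.025 -0.011  1.517]
twist total [-0.002  0.012  0.011]
```

View pics/w3.png

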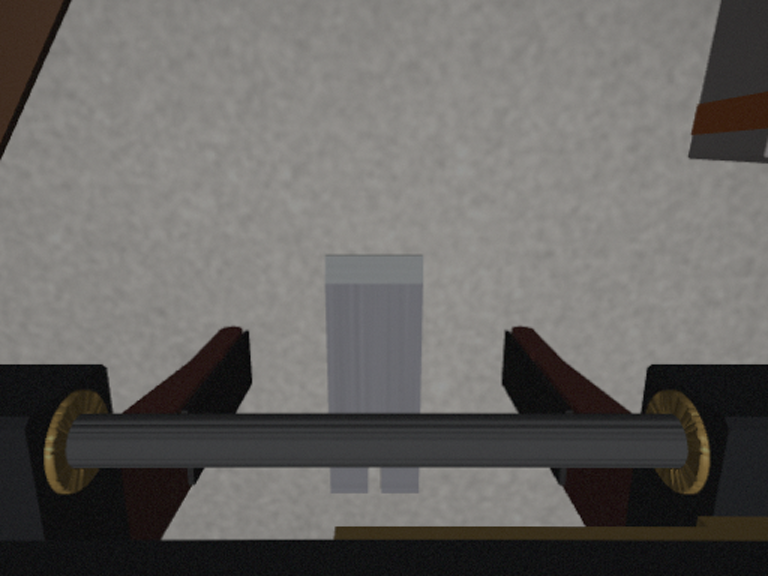

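```bash
python3 -m handwheel '[{"delta_pos":[-0.025,-0.01,0.6],"twist":[0,0,0],"jaw":0},{"delta_pos":[0,0,0.6],"twist":[0,0,0],"jaw":0},{"delta_pos":[0,0,0.3],"twist":[0,0,0],"jaw":0},{"delta_pos":[0,0,0],"twist":[0,0,0],"jaw":0},{"delta_pos":[0,0,0],"twist":[0,0,0],"jaw":1},{"delta_pos":[0,0,0],"twist":[0,0,0],"jaw":1},{"delta_pos":[0,0,0],"twist":[0,0,0],"jaw":1},{"delta_pos":[0,0,0],"twist":[0,0,0],"jaw":1},{"delta_pos":[0,0,0],"twist":[0,0,0],"jaw":1},{"delta_pos":[0,0,0],"twist":[0,0,0],"jaw":1},{"delta_pos":[0,0,0],"twist":[0,0,0],"jaw":1},{"delta_pos":[0,0,0],"twist":[0,0,0],"jaw":1}]'
python3 - <<'E'
from h import *
show()
im,c=shot('wrist','w4.png',None,1.5)
E
```

```text
clock: 7.0
eef_pos: [585.0, -213.7, 23.4]
ee_rot: [180.0, -0.0, -2.0]
wrist_force: [-1.0, -0.5, 2.9]
grip_width: 43.4
7.0 [ 584.97 -213.66   23.39] [ 1.7999e+02 -1.0000e-02 -1.9700e+00] F [-0.98 -0.5   2.92] T [0.016 0.154 0.042] w 43.38
```

View pics/w4.png

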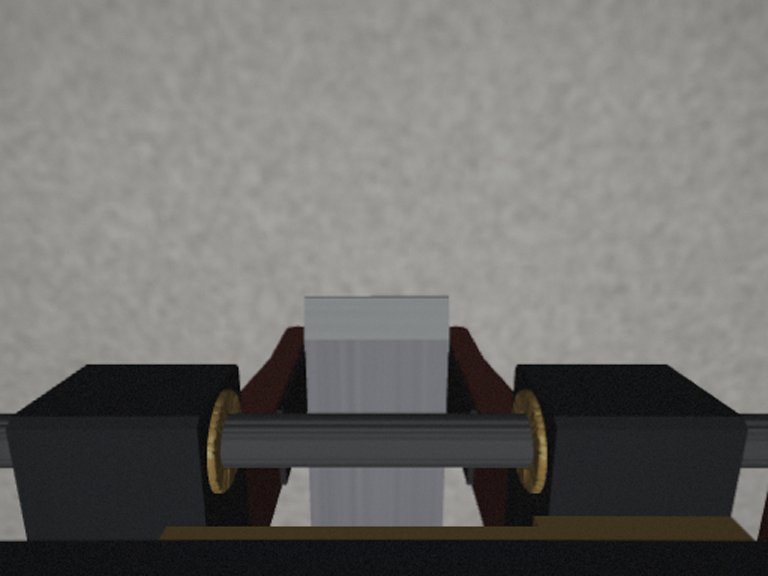

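```bash
python3 -m handwheel '[{"delta_pos":[0,0,-0.2],"twist":[0,0,0],"jaw":1},{"delta_pos":[0,0,-0.5],"twist":[0,0,0],"jaw":1},{"delta_pos":[0,0,-0.5],"twist":[0,0,0],"jaw":1},{"delta_pos":[0,0,-0.5],"twist":[0,0,0],"jaw":1},{"delta_pos":[0,0,-0.5],"twist":[0,0,0],"jaw":1},{"delta_pos":[0,0,0],"twist":[0,0,-0.67],"jaw":1},{"delta_pos":[0,0,0],"twist":[0,0,-0.67],"jaw":1},{"delta_pos":[0,0,0],"twist":[0,0,-0.67],"jaw":1},{"delta_pos":[0,0,0],"twist":[0,0,-0.67],"jaw":1},{"delta_pos":[0,0,0],"twist":[0,0,-0.67],"jaw":1},{"delta_pos":[0,0,0],"twist":[0,0,0],"jaw":1}]'
python3 - <<'E'
from h import *
show(); plan([666.8,116.95,132],20.9,12)
im,c=shot('wrist','w5.png',None,1.5); np.save('w5.npy',im)
E
```

```text
clock: 8.15
eef_pos: [584.6, -213.5, 133.3]
ee_rot: [-180.0, 0.0, 21.1]
wrist_force: [-0.5, 0.4, -1.5]
grip_width: 43.3
8.15 [ 584.58 -213.53  133.33] [-1.7998e+02  1.0000e-02  2.1100e+01] F [-0.53  0.38 -1.5 ] T [ 0.038 -0.066 -0.085] w 43.26
rows 12 each [ 0.326 -0.465  0.002] units total [ 3.913 -5.575  0.028]
twist total [-0.003  0.001  0.029]
```

View pics/w5.png

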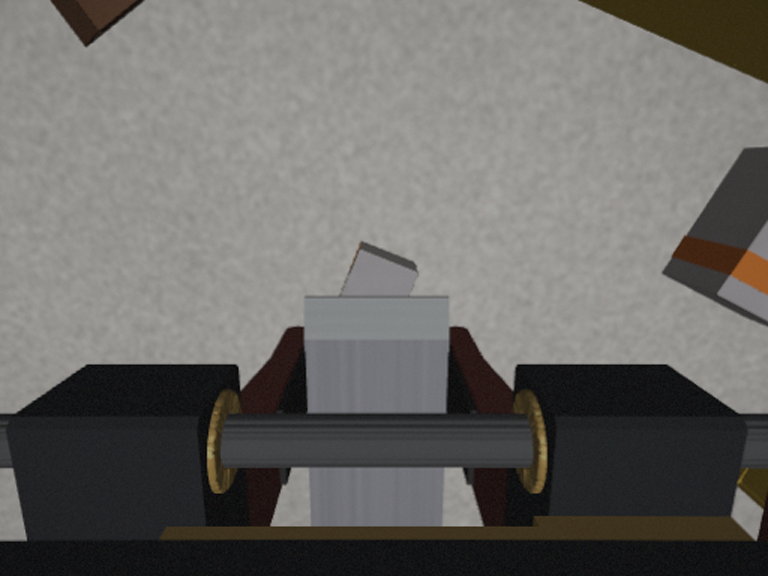

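```bash
python3 -m handwheel '[{"delta_pos":[0.326,-0.465,0],"twist":[0,0,0.02],"jaw":1},{"delta_pos":[0.326,-0.465,0],"twist":[0,0,0],"jaw":1},{"delta_pos":[0.326,-0.465,0],"twist":[0,0,0],"jaw":1},{"delta_pos":[0.326,-0.465,0],"twist":[0,0,0],"jaw":1},{"delta_pos":[0.326,-0.465,0],"twist":[0,0,0],"jaw":1},{"delta_pos":[0.326,-0.465,0],"twist":[0,0,0],"jaw":1},{"delta_pos":[0.326,-0.465,0],"twist":[0,0,0],"jaw":1},{"delta_pos":[0.326,-0.465,0],"twist":[0,0,0],"jaw":1},{"delta_pos":[0.326,-0.465,0],"twist":[0,0,0],"jaw":1},{"delta_pos":[0.326,-0.465,0],"twist":[0,0,0],"jaw":1},{"delta_pos":[0.326,-0.465,0],"twist":[0,0,0],"jaw":1},{"delta_pos":[0.326,-0.465,0],"twist":[0,0,0],"jaw":1}]'
python3 -m handwheel '[{"delta_pos":[0,0,0.25],"twist":[0,0,0],"jaw":1},{"delta_pos":[0,0,0.2],"twist":[0,0,0],"jaw":1},{"delta_pos":[0,0,0],"twist":[0,0,0],"jaw":1},{"delta_pos":[0,0,0],"twist":[0,0,0],"jaw":1},{"delta_pos":[0,0,0],"twist":[0,0,0],"jaw":1}]'
python3 - <<'E'
from h import *
show(); plan([666.8,116.95,98],20.9,1)
im,c=shot('side','s2.png',(150,120,310,250),5)
im,c=shot('top','t2.png',(190,110,290,210),6)
E
```

```text
clock: 9.4
eef_pos: [667.8, 118.1, 133.2]
ee_rot: [180.0, 0.0, 20.8]
wrist_force: [0.1, -0.8, -0.6]
grip_width: 43.3
clock: 9.9
eef_pos: [668.1, 115.7, 111.0]
ee_rot: [180.0, -0.0, 20.8]
wrist_force: [0.1, 0.3, -1.4]
grip_width: 43.5
9.9 [668.09 115.68 111.01] [ 1.7997e+02 -1.0000e-02  2.0820e+01] F [ 0.07  0.25 -1.43] T [-0.035 -0.034 -0.004] w 43.55
rows 1 each [-0.015 -0.033  0.26 ] units total [-0.015 -0.033  0.26 ]
twist total [ 0.004 -0.002 -0.012]
```

View pics/s2.png

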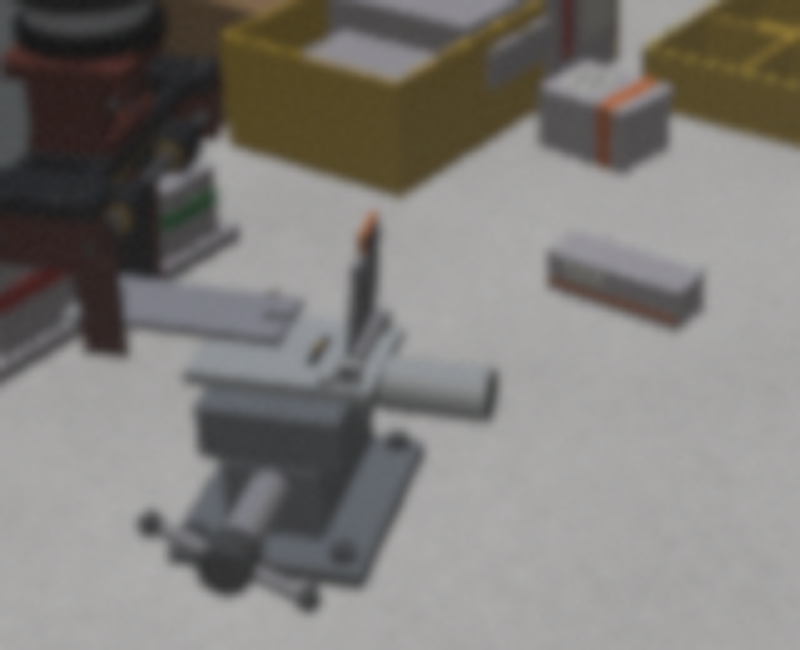

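View pics/t2.png

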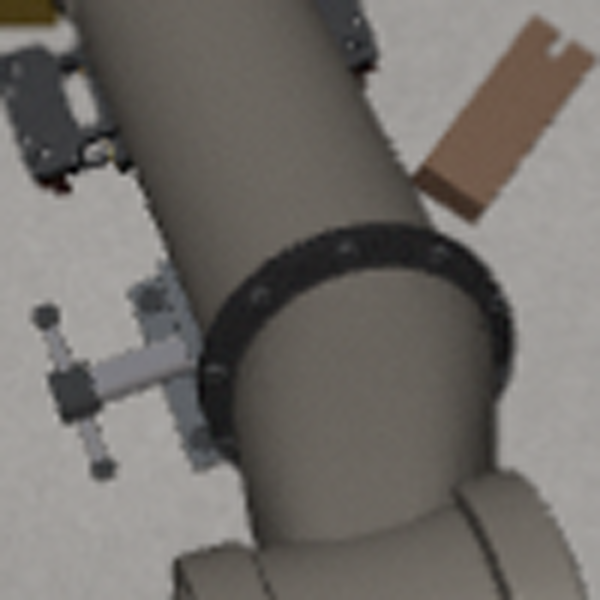

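```bash
cat >> h.py <<'E'
def avg(n=8):
    L=[]
    for i in range(n):
        viewer.grab_frame('side'); L.append(sensors.state())
    o={k:np.mean([np.ravel(l[k]) for l in L],0) for k in ['eef_pos','wrist_force','wrist_torque']}
    e=np.array([l['ee_rot'] for l in L]); e[:,0]%=360; o['ee_rot']=e.mean(0)
    sd=np.std([l['eef_pos'] for l in L],0); sf=np.std([l['wrist_force'] for l in L],0)
    ex=np.array([.934,.357,0]);ey=np.array([-.357,.934,0])
    r=o['eef_pos']-np.array([556.85,75.65,105])
    print(round(L[-1]['clock'],2),o['eef_pos'].round(2),o['ee_rot'].round(2),'sd',sd.round(2),'| seat tcp x %.2f y %.2f z %.2f'%(r@ex,r@ey,r[2]),'F seat',np.round([o['wrist_force']@ex,o['wrist_force']@ey,o['wrist_force'][2]],2),'sd',sf.round(2),'T',o['wrist_torque'].round(3))
    return o
E
python3 -m handwheel '[{"delta_pos":[0,0,0.06],"twist":[0,0,0],"jaw":1},{"delta_pos":[0,0,0.06],"twist":[0,0,0],"jaw":1},{"delta_pos":[0,0,0.06],"twist":[0,0,0],"jaw":1},{"delta_pos":[0,0,0],"twist":[0,0,0],"jaw":1},{"delta_pos":[0,0,0],"twist":[0,0,0],"jaw":1}]'
python3 -c "
from h import *
o=avg(); plan([666.8,116.95,98],20.9,1,o)"
```

```text
clock: 10.5
eef_pos: [667.7, 116.9, 101.5]
ee_rot: [-180.0, 0.0, 20.9]
wrist_force: [0.2, 0.2, -1.7]
grip_width: 43.4
10.9 [667.88 116.99 101.75] [ 1.800e+02 -1.000e-02  2.094e+01] sd [0.04 0.02 0.06] | seat tcp x 118.46 y -1.03 z -3.25 F seat [ 0.29 -0.29 -1.77] sd [0.45 0.22 0.44] T [ 0.007 -0.063 -0.007]
rows 1 each [-0.02  -0.007  0.075] units total [-0.02  -0.007  0.075]
twist total [ 0.    -0.001  0.005]
```

```bash
python3 -m handwheel '[{"delta_pos":[0,-0.007,0.02],"twist":[0,0,0],"jaw":1},{"delta_pos":[0,0,0.02],"twist":[0,0,0],"jaw":1},{"delta_pos":[0,0,0.01],"twist":[0,0,0],"jaw":1},{"delta_pos":[0,0,0],"twist":[0,0,0],"jaw":1},{"delta_pos":[0,0,0],"twist":[0,0,0],"jaw":1}]'
python3 -c "
from h import *
o=avg(4)"
python3 -m handwheel '[{"delta_pos":[0,0,0.01],"twist":[0,0,0],"jaw":1},{"delta_pos":[0,0,0],"twist":[0,0,0],"jaw":1},{"delta_pos":[0,0,0],"twist":[0,0,0],"jaw":1}]'
python3 -c "
from h import *
o=avg(4)"
```

```text
clock: 11.4
eef_pos: [667.7, 117.3, 99.1]
ee_rot: [180.0, 0.0, 20.9]
wrist_force: [-0.6, -0.4, -1.9]
grip_width: 43.3
11.6 [667.72 117.27  99.18] [180.    -0.    20.93] sd [0.01 0.02 0.02] | seat tcp x 118.41 y -0.71 z -5.82 F seat [ 0.07 -0.39 -1.83] sd [0.28 0.47 0.21] T [-0.002 -0.049 -0.002]
clock: 11.9
eef_pos: [667.7, 117.3, 98.7]
ee_rot: [180.0, -0.0, 20.9]
wrist_force: [-0.0, -0.6, -1.4]
grip_width: 43.5
12.1 [667.76 117.27  98.72] [ 1.800e+02 -1.000e-02  2.093e+01] sd [0.01 0.02 0.02] | seat tcp x 118.45 y -0.72 z -6.28 F seat [ 0.72  0.08 -1.08] sd [0.37 0.43 0.22] T [ 0.02  -0.068  0.024]
```

```bash
python3 -m handwheel '[{"delta_pos":[0,0,0.01],"twist":[0,0,0],"jaw":1},{"delta_pos":[0,0,0],"twist":[0,0,0],"jaw":1},{"delta_pos":[0,0,0],"twist":[0,0,0],"jaw":1}]'
python3 -c "
from h import *
o=avg(4)"
```

```text
clock: 12.4
eef_pos: [667.8, 117.3, 98.3]
ee_rot: [180.0, -0.0, 20.9]
wrist_force: [-0.1, 0.2, -0.2]
grip_width: 43.5
12.6 [667.76 117.31  98.27] [ 1.800e+02 -1.000e-02  2.093e+01] sd [0.01 0.   0.02] | seat tcp x 118.46 y -0.68 z -6.73 F seat [0.48 0.39 0.09] sd [0.23 0.44 0.32] T [-0.014  0.026  0.018]
```

```bash
python3 -m handwheel '[{"delta_pos":[-0.05,0,0.006],"twist":[0,0,0],"jaw":1},{"delta_pos":[-0.05,0,0],"twist":[0,0,0],"jaw":1},{"delta_pos":[-0.05,0,0],"twist":[0,0,0],"jaw":1},{"delta_pos":[-0.05,0,0],"twist":[0,0,0],"jaw":1},{"delta_pos":[0,0,0],"twist":[0,0,0],"jaw":1},{"delta_pos":[0,0,0],"twist":[0,0,0],"jaw":1}]'
python3 - <<'E'
from h import *
o=avg(2)
im,c=shot('side','s3.png',(180,160,260,220),10)
im,c=shot('wrist','w6.png',None,1.5)
E
```

```text
clock: 13.2
eef_pos: [658.2, 113.6, 98.0]
ee_rot: [180.0, 0.0, 20.9]
wrist_force: [0.9, 0.3, 3.3]
grip_width: 43.9
13.3 [658.15 113.6   97.91] [1.800e+02 3.000e-02 2.093e+01] sd [0.02 0.01 0.01] | seat tcp x 108.16 y -0.71 z -7.09 F seat [0.02 0.06 1.89] sd [0.47 0.57 0.06] T [0.05  0.038 0.025]
```

View pics/s3.png

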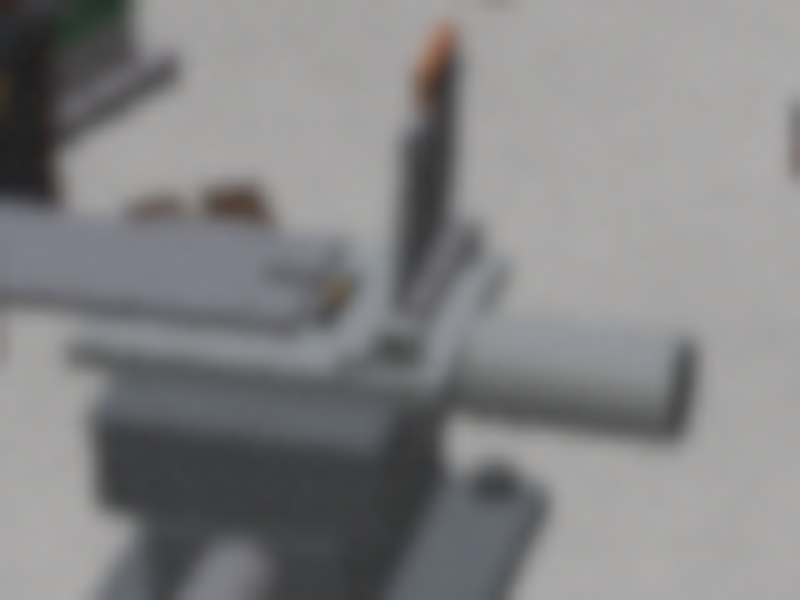

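View pics/w6.png

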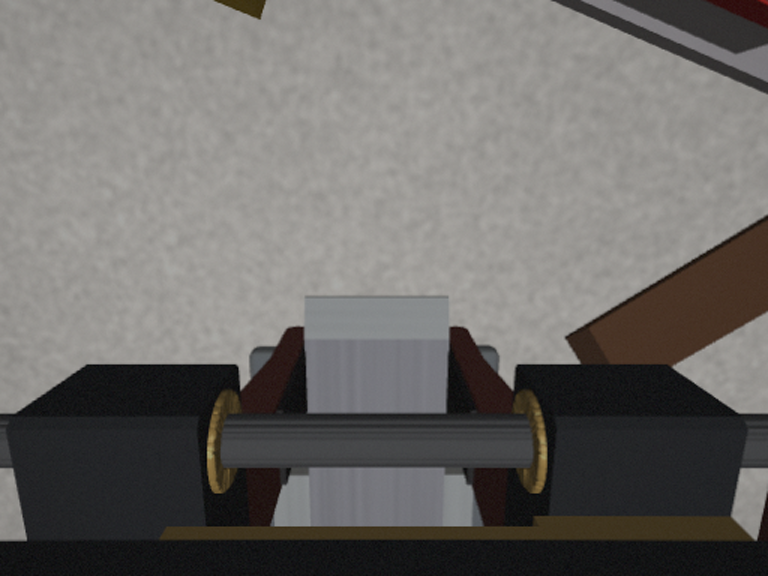

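```bash
python3 -m handwheel '[{"delta_pos":[-0.04,0,0],"twist":[0,0,0],"jaw":1},{"delta_pos":[-0.04,0,0],"twist":[0,0,0],"jaw":1},{"delta_pos":[0,0,0],"twist":[0,0,0],"jaw":1}]'
python3 -c "
from h import *
o=avg(3)"
python3 -m handwheel '[{"delta_pos":[-0.03,0,0],"twist":[0,0,0],"jaw":1},{"delta_pos":[0,0,0],"twist":[0,0,0],"jaw":1},{"delta_pos":[0,0,0],"twist":[0,0,0],"jaw":1}]'
python3 -c "
from h import *
o=avg(3)"
```

```text
clock: 13.7
eef_pos: [654.8, 112.4, 98.1]
ee_rot: [180.0, -0.0, 20.9]
wrist_force: [2.9, -0.1, 2.3]
grip_width: 43.5
13.85 [654.79 112.34  98.05] [ 1.800e+02 -3.000e-02  2.093e+01] sd [0.02 0.01 0.01] | seat tcp x 104.57 y -0.69 z -6.95 F seat [ 2.13 -0.16  3.07] sd [0.16 0.29 0.41] T [ 0.167 -0.404 -0.013]
clock: 14.15
eef_pos: [653.4, 111.8, 98.0]
ee_rot: [180.0, -0.0, 20.9]
wrist_force: [3.9, 0.6, 3.1]
grip_width: 43.6
14.3 [653.41 111.83  98.  ] [ 1.800e+02 -3.000e-02  2.094e+01] sd [0.01 0.02 0.02] | seat tcp x 103.11 y -0.68 z -7.00 F seat [3.47 0.07 3.68] sd [0.21 0.22 0.24] T [ 0.227 -0.563 -0.017]
```

Run:
```python
from h import *
im,c=shot('side','s4.png',(180,160,260,220),10)
im,c=shot('wrist','w7.png',(180,180,320,270),5)
```

```text
(no output)
```

View pics/s4.png

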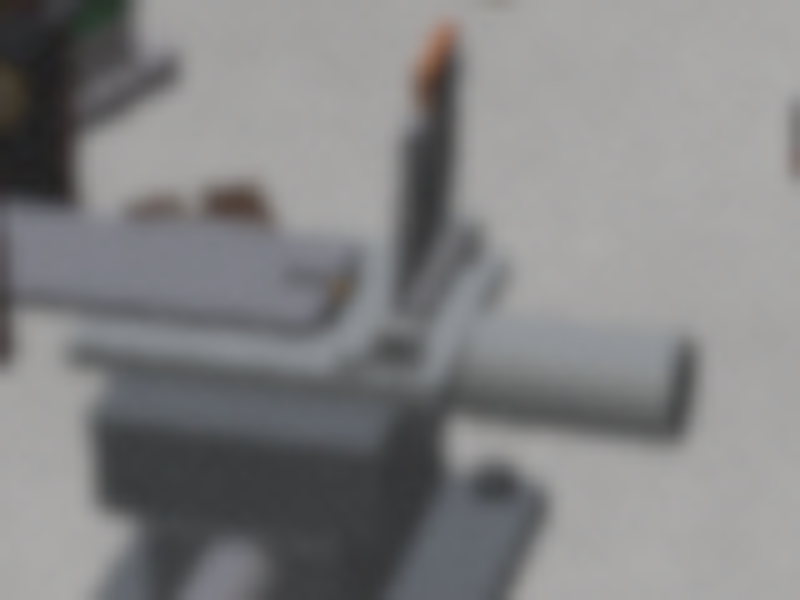

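View pics/w7.png

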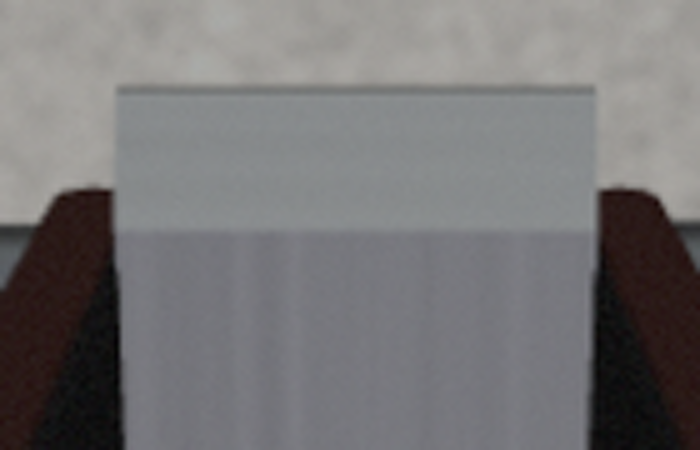

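Run:
```python
from h import *
im,c=shot('side')
L,T,S=195,170,14
ex=np.array([.934,.357,0]);ey=np.array([-.357,.934,0]);ez=np.array([0,0,1.])
s0=np.array([556.85,75.65,105])
def W(p): return np.array([s0+a*ex+b*ey+z*ez for a,b,z in p])
base=cv2.resize(im[T:T+42,L:L+57],None,fx=S,fy=S,interpolation=cv2.INTER_CUBIC)
j=base.copy()
def draw(p,col):
    q=((proj(c,W(p))-[L,T]+.5)*S).astype(int); cv2.polylines(j,[q.reshape(-1,1,2)],True,col,1)
b=-0.68;t=11.5
draw([(t,b-22,5),(t,b-3.25,5),(t+15,b-3.25,5),(t+15,b+3.25,5),(t,b+3.25,5),(t,b+22,5),(t+60,b+22,5),(t+60,b-22,5)],(255,0,0))
p=-0.65
draw([(6.5,p-2.5,4.5),(11.5,p-2.5,4.5),(11.5,p+2.5,4.5),(6.5,p+2.5,4.5)],(0,255,0))
draw([(0,-34,0),(0,34,0),(72,34,0),(72,-34,0)],(0,0,255))
draw([(0,-32,4.5),(0,32,4.5)],(255,255,0))
cv2.imwrite('pics/ov.png',j[:,:,::-1]);cv2.imwrite('pics/ov0.png',base[:,:,::-1])
```

```text
(no output)
```

View pics/ov.png

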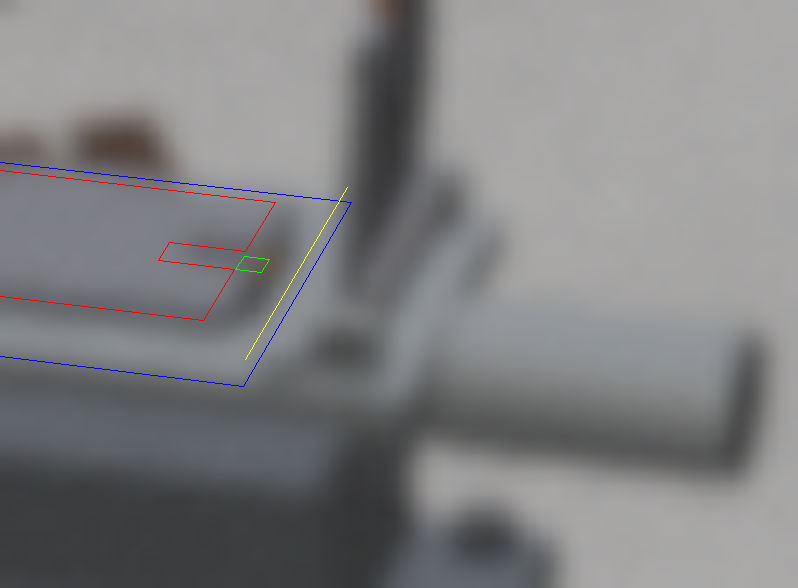

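View pics/ov0.png

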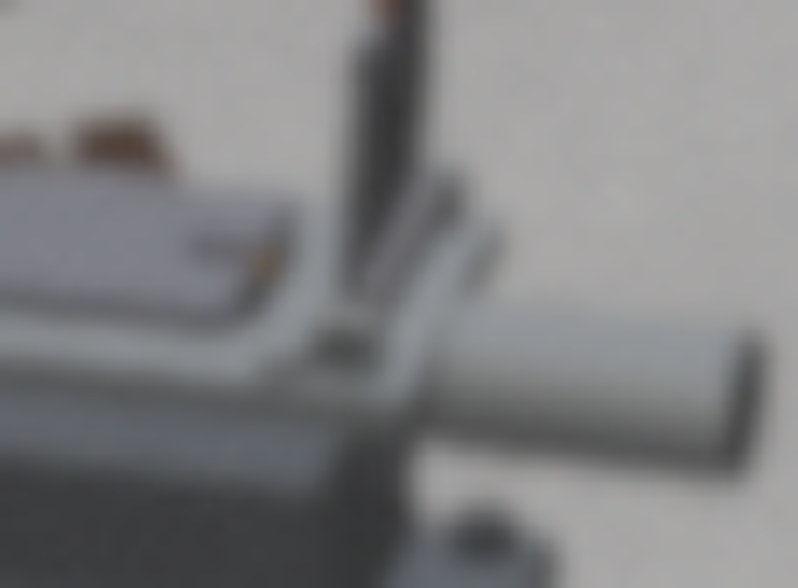

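```bash
python3 -m handwheel '[{"delta_pos":[-0.03,0,0],"twist":[0,0,0],"jaw":1},{"delta_pos":[0,0,0],"twist":[0,0,0],"jaw":1},{"delta_pos":[0,0,0],"twist":[0,0,0],"jaw":1}]'
python3 - <<'E'
from h import *
o=avg(3)
im,c=shot('side','s5.png',(195,170,252,212),14)
im,c=shot('wrist','w8.png',(180,180,320,270),5)
E
```

```text
clock: 14.75
eef_pos: [651.9, 111.2, 98.0]
ee_rot: [180.0, -0.0, 20.9]
wrist_force: [4.4, 0.2, 2.8]
grip_width: 43.3
14.9 [651.86 111.23  97.95] [ 1.800e+02 -1.000e-02  2.094e+01] sd [0.   0.02 0.01] | seat tcp x 101.44 y -0.68 z -7.05 F seat [ 3.19 -0.18  4.41] sd [0.25 0.07 0.44] T [ 0.259 -0.598 -0.02 ]
```

View pics/s5.png

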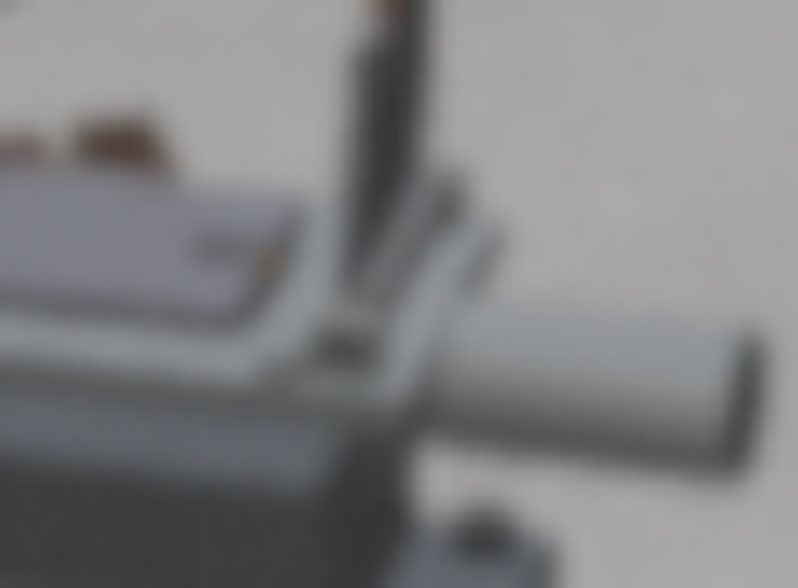

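View pics/w8.png

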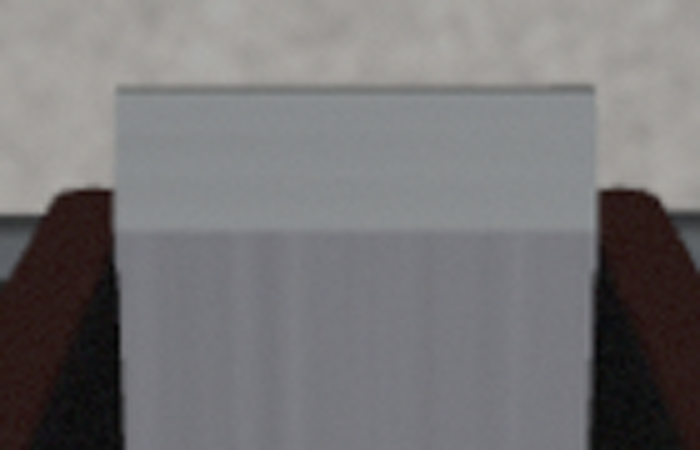

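```bash
python3 -m handwheel '[{"delta_pos":[-0.03,0,-0.008],"twist":[0,0,0],"jaw":1},{"delta_pos":[-0.03,0,0],"twist":[0,0,0],"jaw":1},{"delta_pos":[0,0,0],"twist":[0,0,0],"jaw":1},{"delta_pos":[0,0,0],"twist":[0,0,0],"jaw":1}]'
python3 -c "
from h import *
o=avg(3)"
python3 -m handwheel '[{"delta_pos":[-0.03,0,0],"twist":[0,0,0],"jaw":1},{"delta_pos":[-0.02,0,0],"twist":[0,0,0],"jaw":1},{"delta_pos":[0,0,0],"twist":[0,0,0],"jaw":1}]'
python3 - <<'E'
from h import *
o=avg(3)
im,c=shot('side','s6.png',(195,170,252,212),14)
im,c=shot('wrist','w9.png',(180,180,320,270),5)
E
```

```text
clock: 15.4
eef_pos: [648.6, 110.0, 98.1]
ee_rot: [-180.0, 0.1, 20.9]
wrist_force: [2.7, 1.1, 3.7]
grip_width: 43.5
15.55 [648.59 109.95  98.08] [1.800e+02 5.000e-02 2.093e+01] sd [0.   0.01 0.01] | seat tcp x 97.93 y -0.71 z -6.92 F seat [ 2.01 -0.04  3.66] sd [0.5  0.1  0.15] T [ 0.124 -0.305 -0.01 ]
clock: 15.85
eef_pos: [646.6, 109.2, 98.2]
ee_rot: [180.0, 0.0, 20.9]
wrist_force: [2.0, 1.3, 3.7]
grip_width: 43.4
16.0 [646.59 109.17  98.24] [1.800e+02 1.000e-02 2.093e+01] sd [0.01 0.03 0.02] | seat tcp x 95.79 y -0.73 z -6.76 F seat [ 2.35 -0.44  3.14] sd [0.48 0.5  0.44] T [ 0.171 -0.477  0.001]
```

View pics/s6.png

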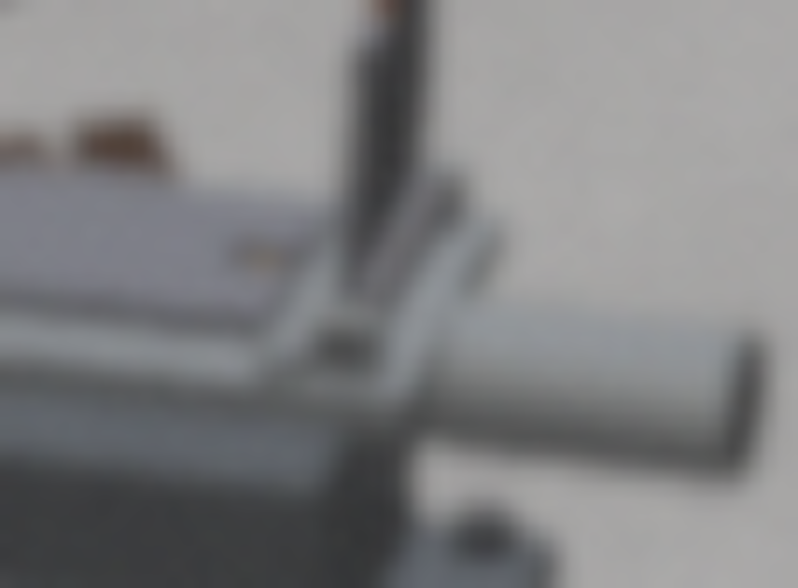

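View pics/w9.png

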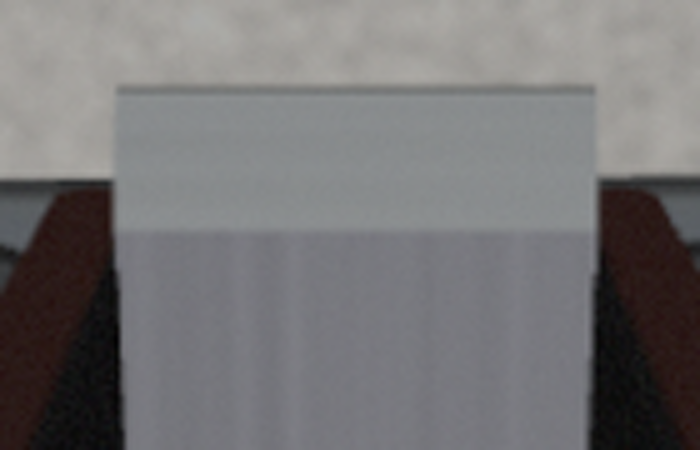

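```bash
python3 -m handwheel '[{"delta_pos":[-0.03,0,0],"twist":[0,0,0],"jaw":1},{"delta_pos":[-0.01,0,0],"twist":[0,0,0],"jaw":1},{"delta_pos":[0,0,0],"twist":[0,0,0],"jaw":1}]'
python3 -c "
from h import *
o=avg(3)"
python3 -m handwheel '[{"delta_pos":[-0.02,0,0],"twist":[0,0,0],"jaw":1},{"delta_pos":[0,0,0],"twist":[0,0,0],"jaw":1}]'
python3 - <<'E'
from h import *
o=avg(3)
E
```

```text
clock: 16.4
eef_pos: [645.0, 108.6, 98.3]
ee_rot: [180.0, -0.0, 20.9]
wrist_force: [4.1, 1.9, 2.5]
grip_width: 43.4
16.55 [645.05 108.63  98.3 ] [ 1.800e+02 -3.000e-02  2.094e+01] sd [0.   0.01 0.01] | seat tcp x 94.15 y -0.68 z -6.70 F seat [4.77 0.61 1.97] sd [0.43 0.15 0.06] T [ 0.297 -0.856  0.046]
clock: 16.75
eef_pos: [644.9, 108.8, 98.5]
ee_rot: [-180.0, -0.2, 21.0]
wrist_force: [7.4, 2.5, -0.5]
grip_width: 43.4
16.9 [644.94 108.76  98.44] [ 1.800e+02 -1.500e-01  2.096e+01] sd [0.01 0.01 0.01] | seat tcp x 94.10 y -0.52 z -6.56 F seat [ 7.43 -0.09 -0.11] sd [0.35 0.17 0.35] T [ 0.543 -1.45   0.111]
```

Run:
```python
from h import *
im,c=shot('side','s7.png',(195,170,252,212),14)
im,c=shot('wrist','w10.png',None,1.5)
for n in ['blade_tail','seat','pin_slot']:
    print(n,[(r['uv'],r['confidence']) for r in nets.place_of('side',n)[:1]])
```

```text
blade_tail [([214.9, 187.6], 0.86)]
seat [([218.0, 186.7], 0.69)]
pin_slot [([212.2, 194.8], 0.85)]
```

View pics/s7.png

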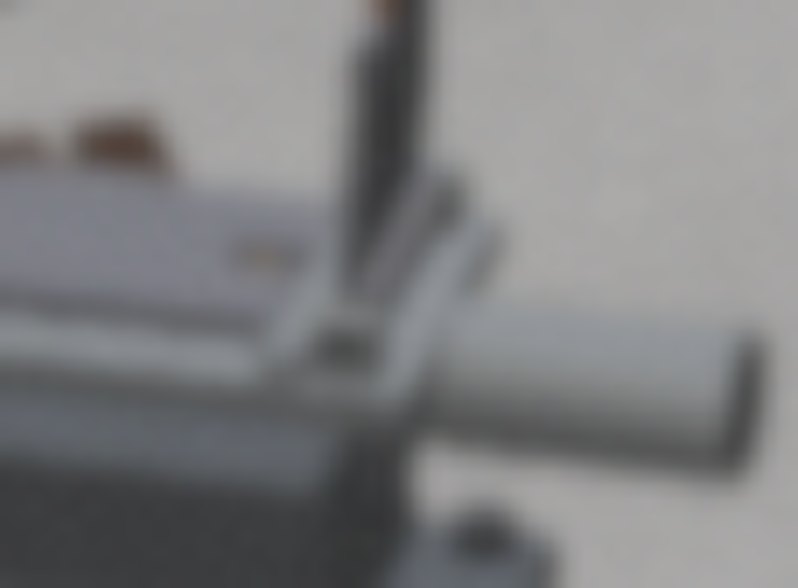

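View pics/w10.png

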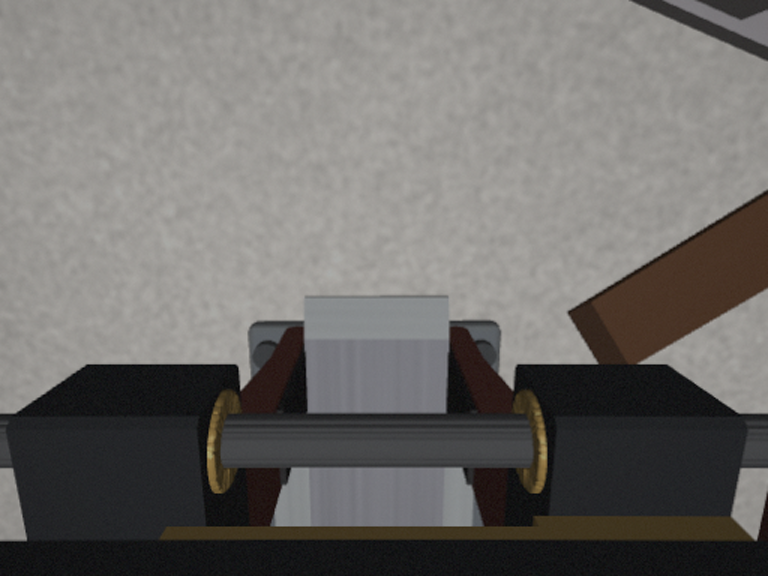

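```bash
python3 -m handwheel '[{"delta_pos":[-0.01,0,0.004],"twist":[0,0,0],"jaw":1},{"delta_pos":[0,0,0],"twist":[0,0,0],"jaw":1},{"delta_pos":[0,0,0],"twist":[0,0,0],"jaw":1}]'
python3 - <<'E'
from h import *
o=avg(2)
E
python3 -m handwheel '[{"delta_pos":[0,0,0],"twist":[0,0,0],"jaw":0.4},{"delta_pos":[0,0,0],"twist":[0,0,0],"jaw":0},{"delta_pos":[0,0,0],"twist":[0,0,0],"jaw":0},{"delta_pos":[0,0,0],"twist":[0,0,0],"jaw":0},{"delta_pos":[0,0,0],"twist":[0,0,0],"jaw":0},{"delta_pos":[0,0,0],"twist":[0,0,0],"jaw":0}]'
python3 - <<'E'
from h import *
o=avg(2)
im,c=shot('wrist','w11.png',None,1.5)
E
```

```text
clock: 17.45
eef_pos: [645.0, 108.8, 98.4]
ee_rot: [-180.0, -0.2, 21.0]
wrist_force: [7.6, 2.5, -0.3]
grip_width: 43.6
17.55 [644.95 108.76  98.45] [180.    -0.21  20.96] sd [0.01 0.01 0.02] | seat tcp x 94.10 y -0.53 z -6.55 F seat [ 8.46 -0.11 -0.55] sd [0.19 0.47 0.51] T [ 0.579 -1.67   0.13 ]
clock: 18.15
eef_pos: [643.2, 107.9, 98.0]
ee_rot: [180.0, 0.0, 20.9]
wrist_force: [-0.2, -0.2, -0.3]
grip_width: 86.7
18.25 [643.32 107.91  98.04] [1.800e+02 1.000e-02 2.093e+01] sd [0.03 0.03 0.02] | seat tcp x 92.28 y -0.74 z -6.96 F seat [-0.81  0.46  0.33] sd [0.05 0.52 0.71] T [-0.004 -0.    -0.021]
```

View pics/w11.png

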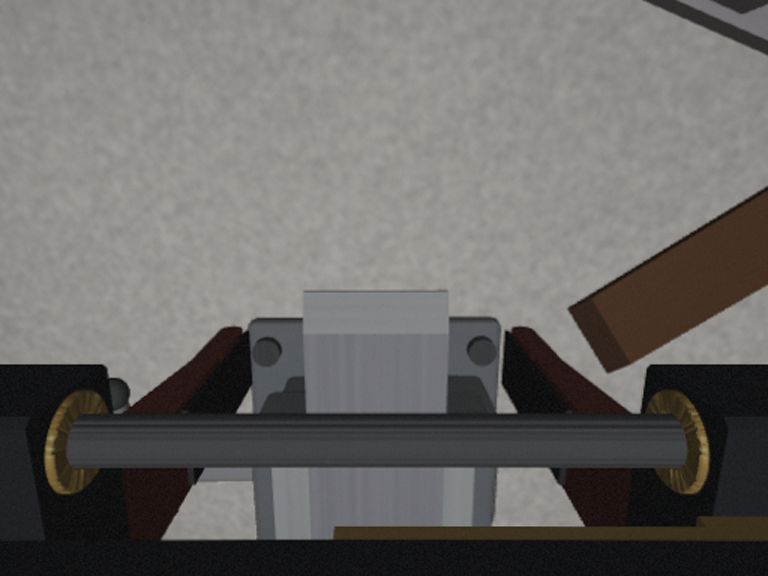

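```bash
python3 -m handwheel '[{"delta_pos":[0,0,-0.3],"twist":[0,0,0],"jaw":0},{"delta_pos":[0,0,-0.75],"twist":[0,0,0],"jaw":0},{"delta_pos":[0,0,-0.75],"twist":[0,0,0],"jaw":0},{"delta_pos":[0,0,-0.75],"twist":[0,0,0],"jaw":0},{"delta_pos":[-0.68,0,0],"twist":[0,0,0],"jaw":0},{"delta_pos":[-0.68,0,0],"twist":[0,0,0],"jaw":0},{"delta_pos":[0,0,0],"twist":[0,0,0],"jaw":0},{"delta_pos":[0,0,0],"twist":[0,0,0],"jaw":0},{"delta_pos":[0,0,0],"twist":[0,0,0],"jaw":0}]'
python3 - <<'E'
from h import *
show()
im,c=shot('wrist','w12.png',(160,50,330,290),3); np.save('w12.npy',im)
for n,z in [('blade_tail',107.5),('seat',105),('pin_slot',105),('clamp_hinge',114),('clamp_tab',178),('blade_mid',107.5)]:
        for r in nets.place_of('wrist',n)[:1]: print(n,np.round(r['uv'],1),round(r['confidence'],2),onz(c,[r['uv']],z).round(1))
cv2.imwrite('pics/w12z.png',cv2.resize(im[195:245,195:290],None,fx=8,fy=8,interpolation=cv2.INTER_CUBIC)[:,:,::-1])
for r in nets.trace('wrist','blade')[:1]:
    ct=max(cv2.findContours(r['mask'].astype(np.uint8),0,1)[0],key=len)
    print(cv2.minAreaRect(onz(c,ct.reshape(-1,2),110)[:,:2].astype(np.float32)))
E
```

```text
clock: 19.2
eef_pos: [580.9, 84.2, 226.4]
ee_rot: [180.0, -0.1, 20.9]
wrist_force: [0.3, 0.3, 0.0]
grip_width: 87.9
19.2 [580.93  84.19 226.36] [ 1.800e+02 -1.000e-01  2.095e+01] F [0.35 0.29 0.01] T [ 0.014 -0.01   0.017] w 87.89
blade_tail [248.3 215. ] 0.76 [[559.   76.9 107.5]]
seat [397.7 100.3] 0.71 [[691.4  -0.9 105. ]]
pin_slot [247.4 206. ] 0.62 [[565.6  80.3 105. ]]
clamp_hinge [250.3 237.4] 0.86 [[542.7  68.8 114. ]]
clamp_tab [247.5 282.2] 0.96 [[535.8  68.1 178. ]]
blade_mid [249.4 148.4] 0.64 [[613.2  96.6 107.5]]
((613.7314453125, 95.52848815917969), (121.47401428222656, 45.1340217590332), 21.53705406188965)
```

View pics/w12.png

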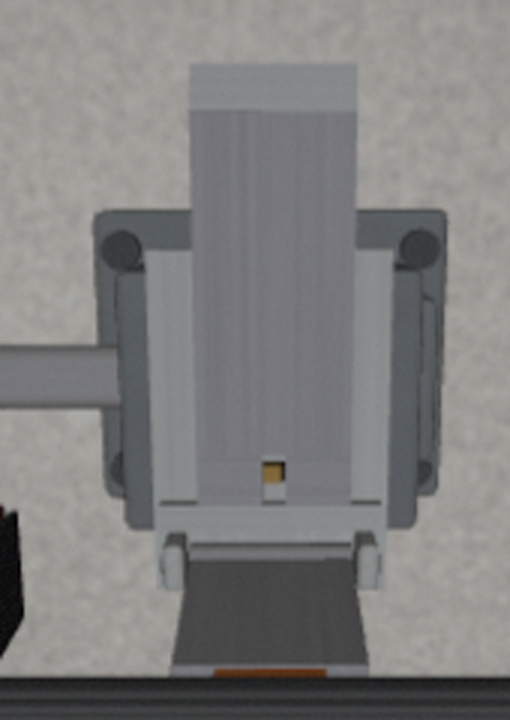

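View pics/w12z.png

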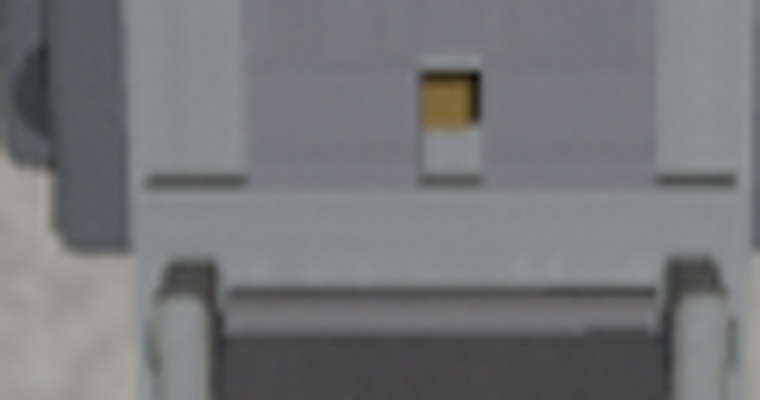

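Run:
```python
from h import *
st={'ee_rot':[180,-.1,20.95],'eef_pos':np.array([580.93,84.19,226.36])}
c=cam('wrist',st)
ex=np.array([.934,.357,0]);ey=np.array([-.357,.934,0])
P=onz(c,[(195+248/8,195+187/8),(195+655/8,195+187/8)],110);print('tail',P.round(1),P.mean(0))
s0=P.mean(0);s0[2]=105; 
def hit(c,uv):
    o,r=ray(c,[uv]);r=r[0];l=((s0-o)@ey)/(r@ey);p=o+l*r-s0;return p@ex,p[2]
for uv in [(160+270/3,50+675/3),(247.5,282.2)]: 
    o,r=ray(c,[uv]); p=o-s0; 
    l=np.linspace(50,300,2000); q=p+l[:,None]*r; x=q@ex+16; z=q[:,2]-9; R=np.hypot(x,z)
    for rad in (58,64.5,71):
        i=np.argmin(abs(R-rad)+(z<0)*99); print(uv,rad,'theta',np.arctan2(z[i],x[i]).round(3),R[i].round(1))
im,c=shot('side','s8.png',(190,140,250,210),10)
print([(r['uv'],r['confidence']) for r in nets.place_of('side','clamp_tab')[:2]])
for u in [r['uv'] for r in nets.place_of('side','clamp_tab')[:2]]:
    x,z=hit(c,u);print(x,z,np.arctan2(z-9,x+16),np.hypot(z-9,x+16))
plan(s0+ex*(-52)+[0,0,126],None,4)
```

```text
tail [[550.1  94.  110. ]
 [565.7  53.2 110. ]] [557.90605548  73.59324355 110.        ]
(250.0, 275.0) 58 theta 1.649 58.0
(250.0, 275.0) 64.5 theta 1.586 64.5
(250.0, 275.0) 71 theta 1.535 71.0
(247.5, 282.2) 58 theta 1.752 58.0
(247.5, 282.2) 64.5 theta 1.671 64.5
(247.5, 282.2) 71 theta 1.608 71.0
[([223.4, 162.7], 0.69)]
-23.79131573371973 83.09431014969942 1.675565337951956 74.50282811694036
rows 4 each [-0.381  0.008 -0.028] units total [-1.524  0.032 -0.111]
```

View pics/s8.png

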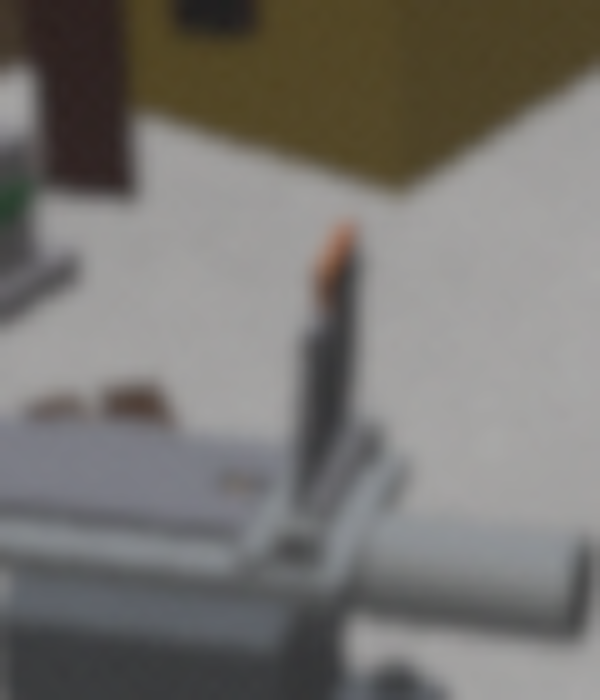

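```bash
python3 -m handwheel '[{"delta_pos":[-0.51,0.02,0],"twist":[0,0,0],"jaw":1},{"delta_pos":[-0.51,0.01,0],"twist":[0,0,0],"jaw":1},{"delta_pos":[-0.51,0,0],"twist":[0,0,0],"jaw":1},{"delta_pos":[0,0,0],"twist":[0,0,0],"jaw":1},{"delta_pos":[0,0,0.29],"twist":[0,0,0],"jaw":1},{"delta_pos":[0,0,0.29],"twist":[0,0,0],"jaw":1},{"delta_pos":[0,0,0.29],"twist":[0,0,0],"jaw":1},{"delta_pos":[0,0,0],"twist":[0,0,0],"jaw":1},{"delta_pos":[0,0,0],"twist":[0,0,0],"jaw":1},{"delta_pos":[0,0,0],"twist":[0,0,0],"jaw":1}]'
python3 - <<'E'
from h import *
o=avg(2)
im,c=shot('side','s9.png',(150,90,310,220),5)
im,c=shot('wrist','w13.png',None,1.5)
E
```

```text
clock: 20.75
eef_pos: [509.8, 55.3, 182.9]
ee_rot: [180.0, -0.1, 20.9]
wrist_force: [0.5, -0.4, -0.2]
grip_width: 11.4
20.85 [509.67  55.17 182.87] [ 1.7998e+02 -9.0000e-02  2.0940e+01] sd [0.06 0.01 0.03] | seat tcp x -51.38 y -2.29 z 77.87 F seat [ 0.2  -0.52 -0.27] sd [0.01 0.8  0.45] T [ 0.017 -0.046 -0.016]
```

View pics/s9.png

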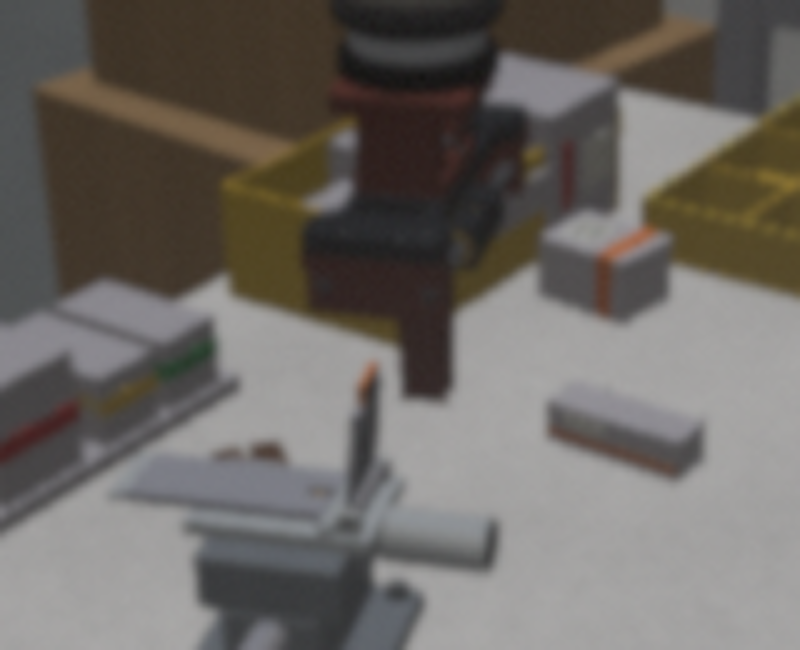

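View pics/w13.png

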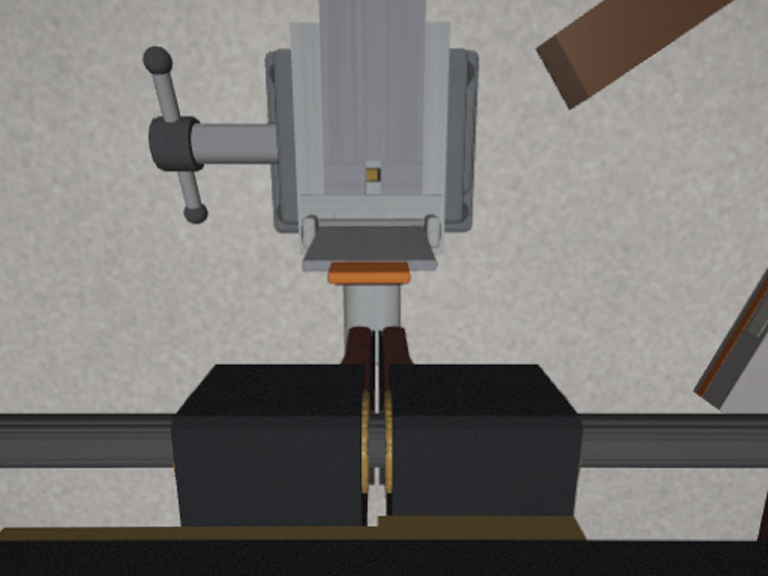

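```bash
python3 -m handwheel '[{"delta_pos":[0.17,0,0.01],"twist":[0,0,0],"jaw":1},{"delta_pos":[0.17,0,0.01],"twist":[0,0,0],"jaw":1},{"delta_pos":[0.16,0,0],"twist":[0,0,0],"jaw":1},{"delta_pos":[0.15,0,0.01],"twist":[0,0,0],"jaw":1},{"delta_pos":[0.15,0,0.026],"twist":[0,0,0],"jaw":1},{"delta_pos":[0.146,0,0.05],"twist":[0,0,0],"jaw":1},{"delta_pos":[0.146,0,0.064],"twist":[0,0,0],"jaw":1},{"delta_pos":[0,0,0],"twist":[0,0,0],"jaw":1},{"delta_pos":[0,0,0],"twist":[0,0,0],"jaw":1}]'
python3 - <<'E'
from h import *
o=avg(2)
im,c=shot('side','s10.png',(150,90,310,220),5)
E
```

```text
clock: 21.85
eef_pos: [560.4, 74.7, 173.4]
ee_rot: [-180.0, -0.0, 20.9]
wrist_force: [0.4, 0.1, -0.2]
grip_width: 0.4
21.95 [560.21  74.58 173.64] [ 1.800e+02 -4.000e-02  2.094e+01] sd [0.06 0.04 0.04] | seat tcp x 2.76 y -2.20 z 68.64 F seat [ 0.37 -0.16  0.  ] sd [0.68 0.32 0.27] T [-0.016 -0.002  0.001]
```

View pics/s10.png

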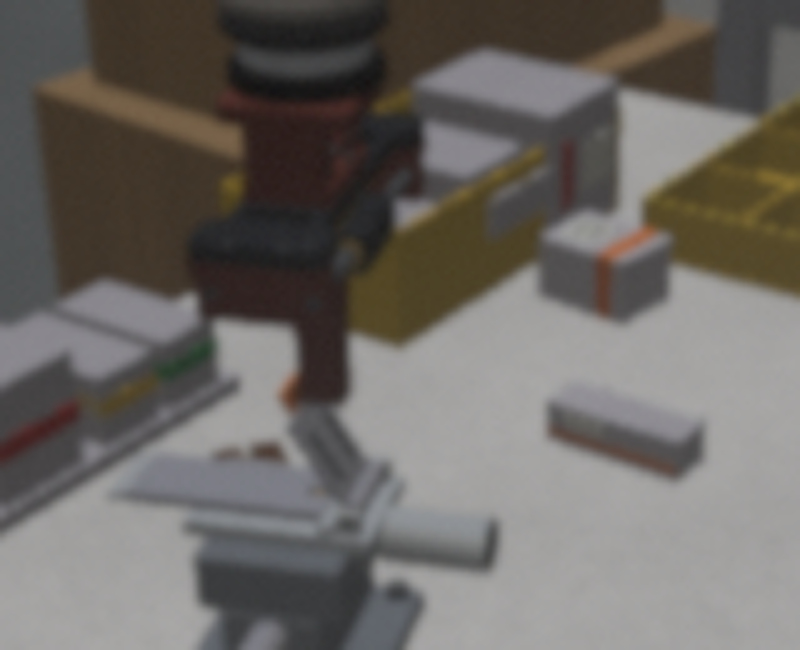

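```bash
python3 -m handwheel '[{"delta_pos":[0.14,0,0.08],"twist":[0,0,0],"jaw":1},{"delta_pos":[0.12,0,0.1],"twist":[0,0,0],"jaw":1},{"delta_pos":[0.1,0,0.12],"twist":[0,0,0],"jaw":1},{"delta_pos":[0.1,0,0.13],"twist":[0,0,0],"jaw":1},{"delta_pos":[0.07,0,0.14],"twist":[0,0,0],"jaw":1},{"delta_pos":[0.06,0,0.14],"twist":[0,0,0],"jaw":1},{"delta_pos":[0,0,0],"twist":[0,0,0],"jaw":1},{"delta_pos":[0,0,0],"twist":[0,0,0],"jaw":1}]'
python3 - <<'E'
from h import *
o=avg(2)
im,c=shot('side','s11.png',(150,90,310,220),5)
E
```

```text
clock: 22.8
eef_pos: [587.9, 85.3, 137.9]
ee_rot: [-180.0, -0.0, 20.9]
wrist_force: [0.6, -0.2, 0.3]
grip_width: -0.0
22.9 [587.92  85.24 138.32] [ 1.800e+02 -6.000e-02  2.094e+01] sd [0.02 0.03 0.09] | seat tcp x 32.44 y -2.13 z 33.32 F seat [-0.2  -0.86  0.26] sd [0.24 0.13 0.3 ] T [0.039 0.022 0.009]
```

View pics/s11.png

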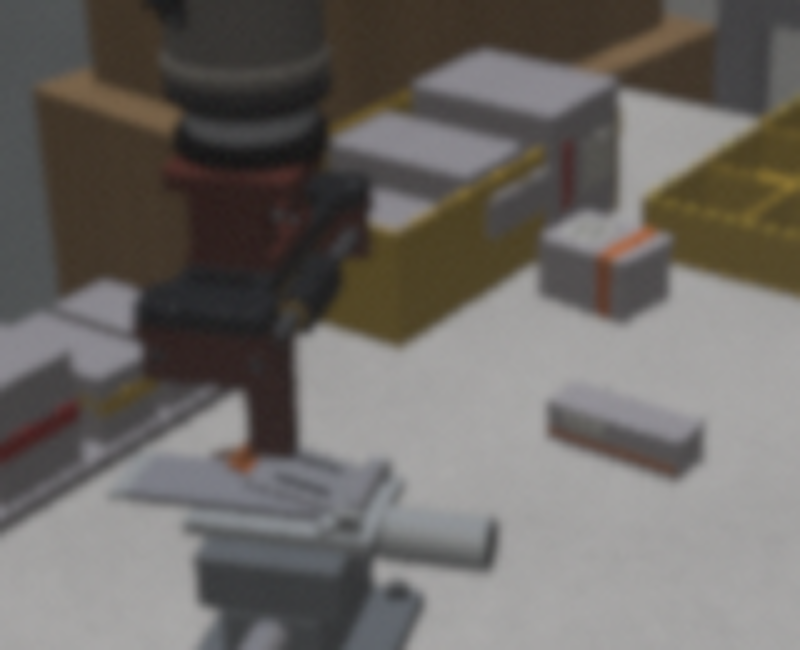

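```bash
python3 -m handwheel '[{"delta_pos":[0.02,0,0.1],"twist":[0,0,0],"jaw":1},{"delta_pos":[0.02,0,0.1],"twist":[0,0,0],"jaw":1},{"delta_pos":[0,0,0.04],"twist":[0,0,0],"jaw":1},{"delta_pos":[0,0,0],"twist":[0,0,0],"jaw":1},{"delta_pos":[0,0,0],"twist":[0,0,0],"jaw":1}]'
python3 -c "
from h import *
o=avg(2)"
python3 -m handwheel '[{"delta_pos":[0,0,0.03],"twist":[0,0,0],"jaw":1},{"delta_pos":[0,0,0],"twist":[0,0,0],"jaw":1},{"delta_pos":[0,0,0],"twist":[0,0,0],"jaw":1}]'
python3 -c "
from h import *
o=avg(2)"
```

```text
clock: 23.45
eef_pos: [589.0, 85.6, 125.7]
ee_rot: [-180.0, 0.1, 20.9]
wrist_force: [0.6, -0.1, 1.1]
grip_width: 0.2
23.55 [589.    85.6  125.82] [1.800e+02 5.000e-02 2.093e+01] sd [0.02 0.01 0.02] | seat tcp x 33.58 y -2.18 z 20.82 F seat [-0.07 -0.65  0.14] sd [0.05 0.45 0.61] T [ 0.012  0.002 -0.04 ]
clock: 23.85
eef_pos: [589.2, 85.6, 124.5]
ee_rot: [180.0, 0.0, 20.9]
wrist_force: [0.1, -0.8, 1.1]
grip_width: 0.4
23.95 [589.33  85.68 124.5 ] [1.800e+02 1.000e-02 2.093e+01] sd [0.03 0.02 0.02] | seat tcp x 33.92 y -2.23 z 19.50 F seat [ 0.06 -0.19 -0.04] sd [0.23 0.23 0.75] T [-0.02   0.013  0.011]
```

```bash
python3 -m handwheel '[{"delta_pos":[0,0,0.03],"twist":[0,0,0],"jaw":1},{"delta_pos":[0,0,0],"twist":[0,0,0],"jaw":1},{"delta_pos":[0,0,0],"twist":[0,0,0],"jaw":1}]'
python3 -c "
from h import *
o=avg(2)"
python3 -m handwheel '[{"delta_pos":[0,0,0.03],"twist":[0,0,0],"jaw":1},{"delta_pos":[0,0,0],"twist":[0,0,0],"jaw":1},{"delta_pos":[0,0,0],"twist":[0,0,0],"jaw":1}]'
python3 -c "
from h import *
o=avg(2)"
```

```text
clock: 24.25
eef_pos: [589.4, 85.7, 123.0]
ee_rot: [180.0, -0.0, 20.9]
wrist_force: [0.1, -0.8, -0.2]
grip_width: 0.6
24.35 [589.38  85.71 123.  ] [180.     0.    20.94] sd [0.03 0.02 0.01] | seat tcp x 33.98 y -2.22 z 18.00 F seat [ 0.31 -0.17  0.17] sd [0.49 0.38 0.9 ] T [ 0.002 -0.003  0.026]
clock: 24.65
eef_pos: [589.5, 85.8, 122.4]
ee_rot: [180.0, -0.0, 20.9]
wrist_force: [-2.8, -1.1, 7.4]
grip_width: 0.5
24.75 [589.47  85.74 122.43] [ 1.7999e+02 -1.0000e-02  2.0930e+01] sd [0.01 0.   0.01] | seat tcp x 34.07 y -2.22 z 17.43 F seat [-2.7   0.6   7.64] sd [0.01 0.13 0.22] T [-0.165  0.692  0.025]
```

```bash
python3 -m handwheel '[{"delta_pos":[0,0,0.01],"twist":[0,0,0],"jaw":1},{"delta_pos":[0,0,0],"twist":[0,0,0],"jaw":1},{"delta_pos":[0,0,-0.2],"twist":[0,0,0],"jaw":1},{"delta_pos":[0,0,-0.6],"twist":[0,0,0],"jaw":1},{"delta_pos":[-0.2,0,-0.6],"twist":[0,0,0],"jaw":1},{"delta_pos":[0,0,-0.7],"twist":[0,0,0],"jaw":1},{"delta_pos":[0,0,0],"twist":[0,0,0],"jaw":1},{"delta_pos":[0,0,0],"twist":[0,0,0],"jaw":1}]'
python3 - <<'E'
from h import *
show()
im,c=shot('side','s12.png',(150,90,310,220),5)
im,c=shot('wrist','w14.png',(130,30,370,250),3)
E
```

```text
clock: 25.55
eef_pos: [580.5, 82.3, 227.0]
ee_rot: [180.0, -0.1, 20.9]
wrist_force: [0.0, 0.3, -0.5]
grip_width: 0.5
25.55 [580.51  82.26 226.98] [ 1.7997e+02 -1.2000e-01  2.0930e+01] F [ 0.01  0.28 -0.55] T [-0.018  0.043 -0.03 ] w 0.48
```

View pics/s12.png

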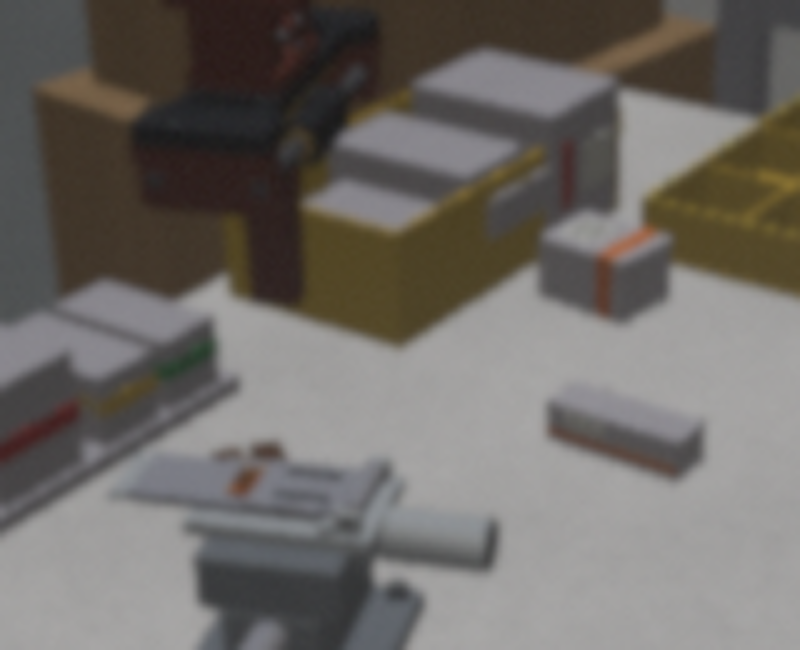

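View pics/w14.png

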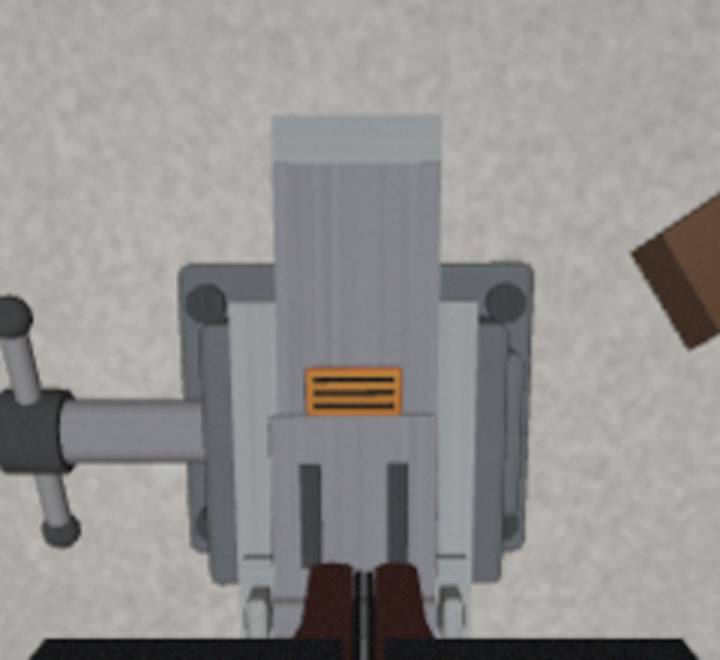

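Run:
```python
from h import *
ex=np.array([.934,.357,0])
for i in range(2): viewer.grab_frame('side')
show()
im,c=shot('wrist'); np.save('w15.npy',im)
cs=cam('wrist',{'ee_rot':[180,-.1,20.95],'eef_pos':np.array([580.93,84.19,226.36])})
import cv2
for im,c,nm in((np.load('w12.npy'),cs,'before'),(im,c,'after')):
    g=cv2.cvtColor(im,cv2.COLOR_RGB2GRAY).astype(float)
    for cols in((226,240),(255,270)):
        p=g[55:85,cols[0]:cols[1]].mean(1); d=-np.diff(p); i=np.argmax(abs(d)); w=abs(d[i-1:i+2]); r=55+i+.5+(w@[-1,0,1])/w.sum()
        q=onz(c,[(np.mean(cols)-.5,r)],107)[0]; print(nm,cols,round(r,2),q.round(2),'along',(q-[557.9,73.6,0])@ex)
```

```text
25.75 [579.32  81.98 224.69] [-1.7997e+02  1.4000e-01  2.0940e+01] F [-0.06  0.84 -0.76] T [ 0.023 -0.023  0.032] w 0.55
before (226, 240) 70.59 [665.04 130.58 107.  ] along 120.4061603682504
before (255, 270) 70.58 [673.3  109.06 107.  ] along 120.4376617297106
after (226, 240) 82.31 [654.69 125.07 107.  ] along 108.77187912854684
after (255, 270) 66.32 [673.88 107.82 107.  ] along 120.54416710508129
```

Run:
```python
from workcell import workorder,sensors
print(sensors.state()['clock']); print(workorder.job_done())
```

```text
25.8
the job is handed in; nothing more can be done
None
```

The fresh blade is fitted and the clamp plate is down on it. I handed the job in at 25.8 s.

- **Fitting the blade:** I gripped it by its sides, laid it on the bed in front of the pin with about 4–6 N, and slid it back. The notch took the pin at the first try. It stopped hard against the shoulder with a measured push of about 8 N, under the 20 N limit.
- **Check before clamping:** After I let go, the wrist picture showed the pin inside the notch, the tail against the shoulder along its whole width, and the blade square.
- **Closing the clamp:** I swung the plate down with closed fingertips. It came to a firm stop at about 8 N, with the tip height matching a flat plate. I pressed about 0.5 mm further without reading the force again, then raised the arm clear.
- **Last pictures:** They show the plate flat on the blade, and nothing touching it. The bystanders in view look where they were, but I did not measure them.
- **Blade position after clamping:** I measured the cutting edge at two places. One gave 120.5 mm forward of the tail line, against 120.4 mm before clamping, so the blade did not move. The other gave 108.8 mm. That matches the bevel line 12 mm behind the edge, and the edge looks straight in the picture, so I took it as a misreading and did not repeat it.

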